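# Build the gingerbread tree on the cake board

## Robot

A 6-joint arm with a two-finger parallel gripper is mounted at the origin on the work surface. World frame = base frame: x ahead of the robot, y to its left, z up, the work surface at z = 0. Lengths are in mm, angles in rad, forces in N, time in s.
With the tool pointing down it reaches from about 350 to 875 mm from the base axis. Payload 4.2 kg.
Tool frame: the origin (TCP) lies at the very end of the fingers, on their centre line; the grasp point (between the pads) lies 19 mm behind it (arm.tcp_to_grasp is the x of the grasp point in the tool frame, in mm); x points along the fingers, z is the direction in which the jaws open and shut, and the axes are right-handed (so a half turn about x gives the same grasp; the last joint's range is limited). The gripper opens to 85 mm and grips with 20 to 120 N. Pads are 22 mm wide; open, the fingers measure 114 mm over their backs; the gripper's body (76 mm by 85 mm) begins 54 mm behind the grasp point. The pads swing forward as they close: fully open they stand 13 mm farther back than shut.
Start: joints at [1.56, 0.385, 0.008, 0, -1.194, -0.259], TCP at [166.555, 602.378, 231.312] pointing down, gripper open.
Joint ranges: [-3.14, 3.14], [-1.21, 2.06], [-1.07, 1.41], [-3.16, 2.05], [-2.99, -0.16], [-3.1, 3.1]. Speed limits (rad/s): [2.79, 2.79, 3.14, 3.14, 3.14, 3.14].

## Interface

Orientations are given as a unit quaternion [x, y, z, w].
In Python, from bench import status, get_image, job, arm gives the robot as it stands.
- The arm moves only by the tool apply_moves, never from a script. Its argument "targets" is text: rows parted by semicolons, each of 5 numbers parted by spaces: the shift along the tool's x, y, z in mm, then the turn about the tool's x in degrees, then the gripper's target within -1 to 1 (shut at 1, half-way at 0, fully open at -1). In form: dx dy dz spin hand; .... A call has 1 to 10 rows; each row is the pose to reach, as a shift and turn from the pose commanded when the call began, along the tool's axes at that moment; what a row does not reach only later rows make up. A row lasts 1/12 s, in which the tool goes at most 41.7 mm and 7.16 degrees, less where a joint would pass 70% of its speed; a pose out of reach is approached as far as the arm can. A call with a gripper value outside its range is refused whole. The fingers move at their own pace and stop on an object; the grip force is fixed at half the most. Time passes only in rows, so rows that repeat a pose let the fingers close. It gives the time, the measured TCP pose, the force and the opening at its end, in the units of the state.
- status.read_state(): the state, without advancing time (a new reading comes with each control period).
- get_image(name): name is "scene" or "top" or "wrist"; returns a dict with "img" (480x640x3 uint8, red, green, blue), "mtx" (3x3 intrinsics, pixels), "world_from_camera" (4x4, takes a point from camera to world coordinates). Camera axes: x right, y down, z forward; pixel columns grow to the right and rows downward; lengths in mm; the calibration is good to about 2 mm. A picture is of the moment at which its call begins. There is no depth.
- job.job_done(): hands the job in, once; it reports no verdict.
The state is a dict: "clock": time; "joints": joint angles; "joint_vel": joint speeds; "joint_efforts": joint torques, N m; "position": TCP position; "ee_rot": TCP orientation; "contact_force": force on the tool from outside, world axes, zero at the start; "wrist_torque": the same for the moment, N m; "gripper_width": finger opening in mm.
Only numpy, scipy, OpenCV 4.12 (cv2) and the standard library are available. Lean on these libraries where they do the work, as an engineer would, in place of code of your own. Each camera call takes 0.05 s, during which the arm holds its last target.

## Task

Build the gingerbread tree on the round white cake board: take the four white-iced snowflakes from the baking tray and stack them flat on the middle of the board, the largest at the bottom and each next smaller one centred on the one below, then lay the yellow star on top. Set each one down gently and let go of it before fetching the next, never dropping one, and leave the plain gingerbreads and the jar of sugar pearls where they are.

Things in the scene. Friction and masses are not known exactly. Their poses are not given: they have to be found in the camera images.
- flake_68: The largest iced one. Brown with white piped icing lines (hard, counted in the thickness). Rigid six-armed snowflake, 68 mm tip to opposite tip, 12 mm thick, lying flat on the tray's paper: three bars 68 mm long, 15 mm wide, blunt-ended, crossed at 60 degrees (side lobes stand out under 5 mm). Origin: centre of the underside; z up; one bar lies along its x axis.
- flake_58: The second largest iced one. Brown with white piped icing lines (hard, counted in the thickness). Rigid six-armed snowflake, 58 mm tip to opposite tip, 12 mm thick, lying flat on the tray's paper: three bars 58 mm long, 13 mm wide, blunt-ended, crossed at 60 degrees (side lobes stand out under 5 mm). Origin: centre of the underside; z up; one bar lies along its x axis.
- flake_48: The third largest iced one. Brown with white piped icing lines (hard, counted in the thickness). Rigid six-armed snowflake, 48 mm tip to opposite tip, 12 mm thick, lying flat on the tray's paper: three bars 48 mm long, 11 mm wide, blunt-ended, crossed at 60 degrees (side lobes stand out under 5 mm). Origin: centre of the underside; z up; one bar lies along its x axis.
- flake_38: The smallest iced snowflake. Brown with white piped icing lines (hard, counted in the thickness). Rigid six-armed snowflake, 38 mm tip to opposite tip, 12 mm thick, lying flat on the tray's paper: three bars 38 mm long, 8 mm wide, blunt-ended, crossed at 60 degrees (side lobes stand out under 5 mm). Origin: centre of the underside; z up; one bar lies along its x axis.
- star: The tree's top: a small six-pointed gingerbread star, 32 mm from point to opposite point, glazed bright yellow, 12 mm thick, lying flat on the paper. Rigid and hard; grips like three bars 32 mm long and 8 mm wide crossed at 60 degrees. Origin: centre of the underside; z up; points at 0, 60, 120 ... degrees from its x axis.
- plain_58: A plain gingerbread, brown all over without any icing, still to be decorated: it stays where it is. Rigid six-armed snowflake, 58 mm tip to opposite tip, 12 mm thick, lying flat on the tray's paper: three bars 58 mm long, 13 mm wide, blunt-ended, crossed at 60 degrees (side lobes stand out under 5 mm). Origin: centre of the underside; z up; one bar lies along its x axis.
- plain_48: A plain gingerbread, brown all over without any icing, still to be decorated: it stays where it is. Rigid six-armed snowflake, 48 mm tip to opposite tip, 12 mm thick, lying flat on the tray's paper: three bars 48 mm long, 11 mm wide, blunt-ended, crossed at 60 degrees (side lobes stand out under 5 mm). Origin: centre of the underside; z up; one bar lies along its x axis.
- cake_board: Round white cake board, 140 mm in diameter, 12 mm thick, fixed on the steel worktop to the robot's right of the tray. Origin: centre of its underside, so its top is 12 mm above the origin; z up.
- pearl_jar: Small round jar of sugar pearls with a white screw lid, 50 mm in diameter, 57 mm tall, standing on the worktop beyond the cake board. Origin: centre of its underside. It stays where it is.
- tray: Dark baking tray, 372 x 372 mm, lined with brown paper, fixed on the worktop; all seven gingerbreads lie on it, at least 95 mm apart centre to centre. Paper surface 7 mm above its origin; rim 6 mm thick, 16 mm high above the worktop. Origin: centre of its underside; z up.
Things that resemble listed ones, but are neither listed nor needed, are in the scene too. Leave any purple look-alike of the flake_68 alone. What is shaped like the flake_38 but purple is not meant.

How it is judged:
By the outcome, as a careful person would: the job done as asked, in the order asked, and still so for the second after the job is handed in, with the robot touching nothing.
It also fails if it takes over 128 s, if anything falls off the work surface, if the arm or the gripper's body presses on something with over 40 N, if the wrist force passes 120 N, or if a joint passes its speed limit or range.

## Working session

There is one attempt and no reset: what is moved stays moved. The work goes in short steps, Python scripts to look and compute and a tool call to move; the robot and the scene stay as the last step left them, time stands still between calls to the robot, and variables do not carry over. Pictures are saved under pics/ and viewed, and the job is handed in when it is done.

Besides the shell and the picture viewer there is one more tool, called after ">>>" as name(argument=value, ...), one argument or row to a line, values as JSON. apply_moves: Moves the arm, as the interface text tells. Its arguments: {"type":"object","properties":{"targets":{"type":"string"}},"required":["targets"]}

```bash
mkdir -p pics; ls
cat > h.py <<'E'
import numpy as np, cv2
from bench import status, get_image, job, arm
def snap(n,f=None):
    d=get_image(n)
    if f: cv2.imwrite('pics/'+f+'.png',cv2.cvtColor(d['img'],cv2.COLOR_RGB2BGR))
    np.savez(''+(f or 'tmp')+'.npz',**d)
    return d
def ray(d,uv):
    T=np.array(d['world_from_camera']);K=np.array(d['mtx'])
    v=T[:3,:3]@np.linalg.solve(K,[uv[0],uv[1],1.]);return T[:3,3],v
def onz(d,uv,z):
    o,v=ray(d,uv);return o+v*(z-o[2])/v[2]
def proj(d,p):
    T=np.linalg.inv(np.array(d['world_from_camera']));q=T[:3,:3]@np.asarray(p,float)+T[:3,3];q=np.array(d['mtx'])@q;return q[:2]/q[2]
def tri(d1,u1,d2,u2):
    o1,v1=ray(d1,u1);o2,v2=ray(d2,u2)
    s=np.linalg.lstsq(np.c_[v1,-v2],o2-o1,rcond=None)[0]
    a=o1+s[0]*v1;b=o2+s[1]*v2;return (a+b)/2,np.linalg.norm(a-b)
E
python3 - <<'E'
from h import *
s=status.read_state();print(s, arm.tcp_to_grasp)
for n in('scene','top','wrist'):
    d=snap(n,n+'0');print(n,np.round(d['world_from_camera'],3).tolist(),d['mtx'].tolist() if hasattr(d['mtx'],'tolist') else d['mtx'])
E
```

```text
pics
{'clock': 0.0, 'joints': array([ 1.55958950e+00,  3.85573817e-01,  6.61136957e-03, -5.06394893e-04,
       -1.19396687e+00, -2.58591186e-01]), 'joint_vel': array([ 0.00048069, -0.00197874,  0.0008234 , -0.00108771,  0.00168781,
        0.00024722]), 'joint_efforts': array([-4.00779036e-04, -3.92293811e+01,  1.88399220e+01,  4.18612182e+00,
       -4.57172879e-03, -6.34002674e-06]), 'position': array([166.41476758, 601.83454046, 230.20439189]), 'ee_rot': array([-0.56214758, -0.4276668 ,  0.56333691, -0.42865223]), 'contact_force': array([-0.19262605, -0.09660648,  0.87841911]), 'wrist_torque': array([ 0.00243336, -0.03547822,  0.00702475]), 'gripper_width': 85.51206076797159} -18.700000000000003
scene [[-0.277, 0.624, -0.731, 1445.651], [0.961, 0.165, -0.224, 264.995], [-0.019, -0.764, -0.645, 738.877], [0.0, 0.0, 0.0, 1.0]] [[473.5262348546878, 0.0, 318.4866343254804], [0.0, 473.5262348546878, 233.35627979655564], [0.0, 0.0, 1.0]]
top [[-0.006, -0.99, 0.138, 500.014], [-1.0, 0.008, 0.013, 12.977], [-0.014, -0.138, -0.99, 942.839], [0.0, 0.0, 0.0, 1.0]] [[487.6112312508074, 0.0, 322.6704006424905], [0.0, 487.6112312508074, 239.30406377647674], [0.0, 0.0, 1.0]]
wrist [[-0.267, -0.926, -0.266, 234.462], [-0.964, 0.257, 0.071, 583.362], [0.003, 0.275, -0.961, 374.123], [0.0, 0.0, 0.0, 1.0]] [[407.7913794441691, 0.0, 314.8657879221062], [0.0, 407.7913794441691, 239.77886693491405], [0.0, 0.0, 1.0]]
```

View pics/top0.png

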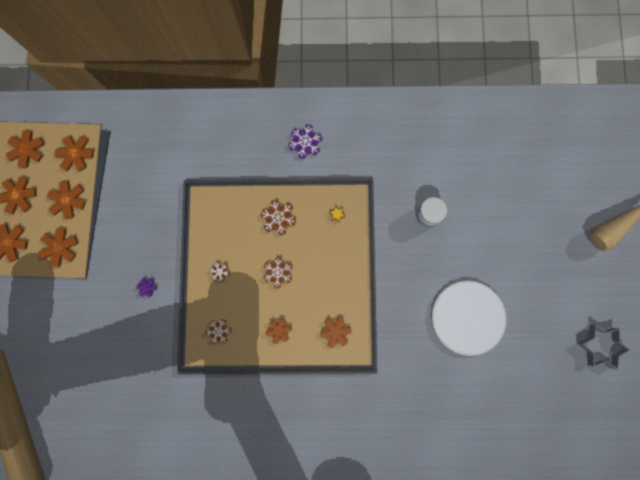

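View pics/scene0.png

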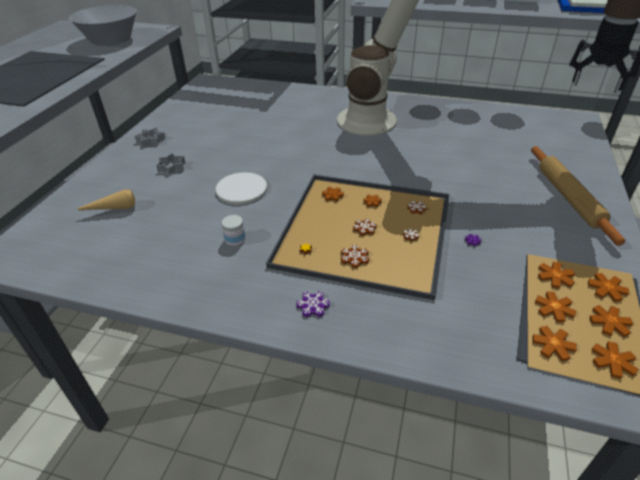

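View pics/wrist0.png

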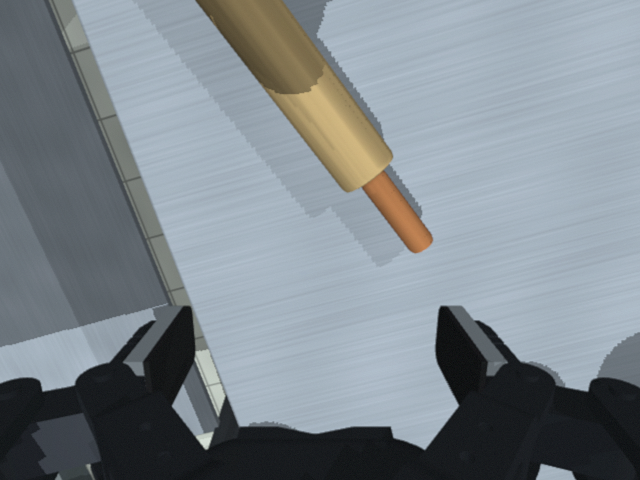

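Candidates (top view): the iced flakes are at (278,216), (278,271), (218,332) and (219,271), and the yellow star at (337,214). Not meant are the plain ones at (279,329) and (335,332), the purple ones at (305,141) and (147,287), and the plain biscuits on the left tray. The board is at (469,318) and the jar at (432,211). Next I'll take a close crop and measure.

```bash
cat > m.py <<'E'
from h import *
t=dict(np.load('top0.npz'));s=dict(np.load('scene0.npz'))
c=t['img'][180:372,180:378];cv2.imwrite('pics/crop0.png',cv2.resize(cv2.cvtColor(c,cv2.COLOR_RGB2BGR),None,fx=3,fy=3,interpolation=cv2.INTER_CUBIC))
c=s['img'][175:300,265:455];cv2.imwrite('pics/crop1.png',cv2.resize(cv2.cvtColor(c,cv2.COLOR_RGB2BGR),None,fx=4,fy=4,interpolation=cv2.INTER_CUBIC))
def feat(d):
    return cv2.cvtColor(d['img'],cv2.COLOR_RGB2HSV)
for d,pts,r in((t,[(278,216),(278,271),(218,332),(219,271),(337,214),(279,329),(335,332)],30),(s,[(355,256),(364,227),(417,206),(411,234),(306,248),(372,200),(332,193)],16)):
    h=feat(d)
    for p in pts:
        w=d['img'][p[1]-1:p[1]+2,p[0]-1:p[0]+2].reshape(-1,3).mean(0)
        print(p,h[p[1]-3:p[1]+4:3,p[0]-3:p[0]+4:3].reshape(-1,3).tolist(), 'paper',h[p[1]+22 if d is t else p[1]+14,p[0]].tolist())
E
python3 m.py
```

```text
(278, 216) [[10, 48, 159], [11, 85, 141], [13, 29, 169], [11, 46, 155], [13, 21, 171], [10, 95, 137], [10, 37, 165], [9, 30, 169], [10, 61, 155]] paper [19, 108, 161]
(278, 271) [[8, 31, 167], [12, 30, 169], [11, 74, 141], [11, 38, 160], [15, 21, 167], [11, 39, 158], [10, 50, 158], [10, 38, 163], [12, 24, 161]] paper [19, 107, 169]
(218, 332) [[15, 23, 109], [11, 37, 109], [13, 47, 104], [11, 41, 106], [15, 21, 120], [13, 31, 116], [15, 27, 114], [11, 25, 114], [11, 48, 107]] paper [17, 102, 108]
(219, 271) [[9, 61, 126], [10, 37, 146], [11, 34, 164], [15, 26, 160], [13, 10, 185], [12, 33, 154], [12, 31, 164], [16, 16, 180], [11, 90, 128]] paper [17, 102, 112]
(337, 214) [[22, 193, 188], [23, 196, 199], [22, 198, 194], [23, 200, 196], [23, 200, 198], [23, 197, 198], [22, 201, 183], [22, 201, 194], [19, 174, 152]] paper [18, 104, 165]
(279, 329) [[12, 178, 132], [13, 178, 139], [13, 171, 121], [13, 169, 143], [12, 175, 140], [12, 176, 136], [12, 165, 142], [12, 169, 142], [13, 179, 135]] paper [19, 105, 167]
(335, 332) [[12, 166, 143], [13, 171, 140], [13, 171, 143], [12, 168, 143], [
[... 600 characters left out ...]
, 105]
(411, 234) [[12, 52, 132], [14, 32, 150], [14, 43, 159], [13, 47, 147], [18, 18, 173], [14, 36, 158], [9, 108, 99], [14, 47, 146], [12, 86, 110]] paper [19, 113, 179]
(306, 248) [[24, 239, 202], [24, 255, 209], [23, 209, 187], [24, 255, 191], [24, 255, 200], [24, 255, 170], [16, 228, 84], [20, 246, 89], [13, 207, 74]] paper [20, 118, 175]
(372, 200) [[14, 216, 139], [14, 199, 141], [14, 210, 142], [13, 206, 135], [14, 203, 138], [14, 204, 130], [14, 204, 134], [13, 212, 94], [13, 211, 127]] paper [20, 115, 173]
(332, 193) [[14, 215, 133], [14, 209, 138], [14, 212, 143], [14, 215, 133], [14, 210, 137], [14, 218, 138], [13, 202, 135], [14, 219, 112], [13, 205, 142]] paper [20, 117, 170]
```

View pics/crop0.png

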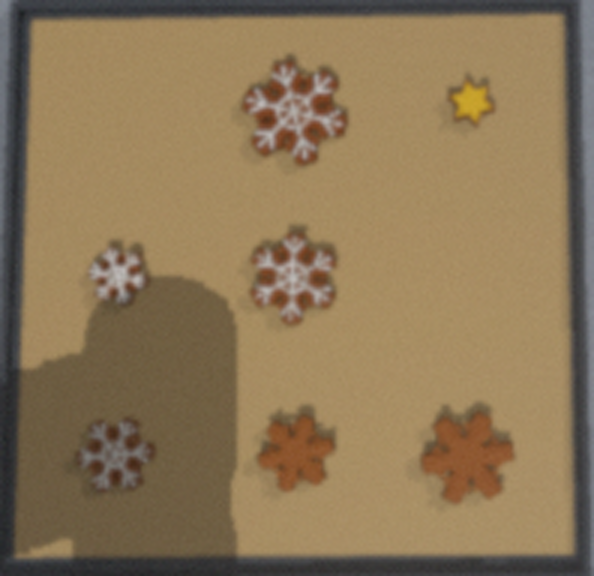

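View pics/crop1.png

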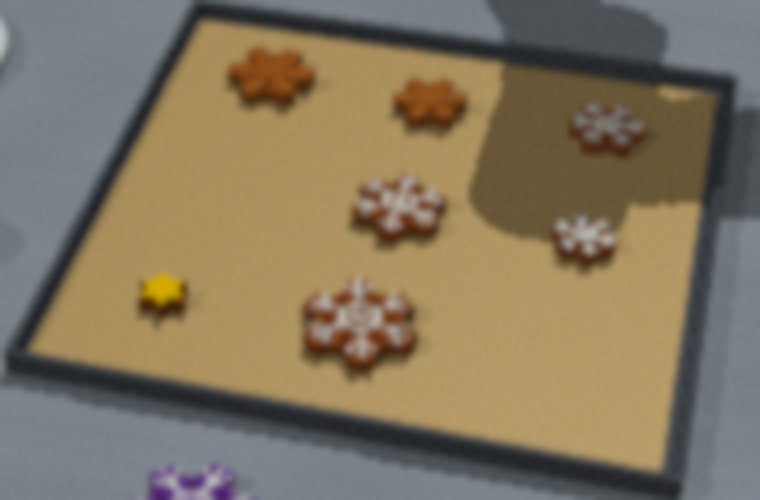

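```bash
cat > m2.py <<'E'
from h import *
t=dict(np.load('top0.npz'));s=dict(np.load('scene0.npz'))
def mask(d,star,smax=75):
    h=cv2.cvtColor(d['img'],cv2.COLOR_RGB2HSV)
    if star: return (((h[...,1]>165)&(h[...,0]>=17)&(h[...,2]>110))*255).astype(np.uint8)
    return ((h[...,1]<smax)*255).astype(np.uint8)
def blob(m,p,r):
    q=np.zeros_like(m);cv2.circle(q,p,r,255,-1);m=m&q
    v,u=np.nonzero(m);P=np.c_[u,v].astype(float)
    (c,rad)=cv2.minEnclosingCircle(P.astype(np.float32))
    return P,c
def orient(d,P,z):
    W=np.array([onz(d,p,z)[:2] for p in P]);c=W.mean(0)
    (cc,r)=cv2.minEnclosingCircle(W.astype(np.float32))
    w=W-cc;rr=np.hypot(*w.T);a=np.arctan2(w[:,1],w[:,0])
    f=(np.exp(6j*a)*(rr>r*0.0)*rr**2).sum()/(rr**2).sum()
    return c,np.array(cc),r,np.degrees(np.angle(f))/6,abs(f)
if __name__=='__main__':
  N=['68','58','48','38','star']
  A=[(278,216),(278,271),(218,332),(219,271),(337,214)];B=[(355,256),(364,227),(417,206),(411,234),(306,248)]
  R=[22,19,16,14,12];RB=[20,16,14,13,9]
  for n,a,b,r,rb in zip(N,A,B,R,RB):
    P,c1=blob(mask(t,n=='star'),a,r);Q,c2=blob(mask(s,n=='star'),b,rb)
    p,e=tri(t,P.mean(0),s,Q.mean(0));c,cc,rad,ang,f=orient(t,P,19)
    print(n,len(P),len(Q),'tri',p.round(1),'gap',round(e,1),'top@19',c.round(1),cc.round(1),'r',round(rad,1),'ang',round(ang,1),round(f,2))
  h=cv2.cvtColor(t['img'],cv2.COLOR_RGB2HSV)
  for d,(u,v),r in((t,(469,318),50),(s,(241,188),40)):
    g=((d['img'].min(2)>150)*255).astype(np.uint8);q=np.zeros_like(g);cv2.circle(q,(u,v),r,255,-1);g&=q
    n,l,st,ce=cv2.connectedComponentsWithStats(g);i=1+st[1:,4].argmax();print('board',st[i],ce[i])
    cnt=max(cv2.findContours((l==i).astype(np.uint8),cv2.RETR_EXTERNAL,cv2.CHAIN_APPROX_NONE)[0],key=len)
    W=np.array([onz(d,p[0],12)[:2] for p in cnt],np.float32)
    print('fit@12',cv2.fitEllipse(W),cv2.minEnclosingCircle(W))
    if d is t: k1=ce[i]
    else: print(tri(t,k1,s,ce[i]))
  d=t;print('jar',onz(t,(432,211),57))
E
python3 m2.py
```

```text
68 348 163 tri [674.1 112.1  14.8] gap 1.7 top@19 [673.2 112.4] [673.9 112.2] r 31.4 ang 14.6 0.6
58 278 120 tri [567.2 112.8  15.3] gap 1.9 top@19 [567.2 111.5] [567.4 111.7] r 25.3 ang -2.0 0.57
48 246 115 tri [456.5 222.9  22.1] gap 1.0 top@19 [456.5 223.1] [457.2 223.3] r 22.4 ang -25.0 0.54
38 183 97 tri [569.1 224.6  16.1] gap 0.1 top@19 [568.9 224. ] [568.5 223.9] r 17.7 ang 17.5 0.45
star 106 64 tri [679.1  -2.1  14.7] gap 0.5 top@19 [678.2  -1.8] [677.7  -1.5] r 13.1 ang 14.5 0.32
board [ 433  281   73   75 4288] [468.96665112 318.01725746]
fit@12 ((478.99786376953125, -248.15625), (135.68814086914062, 136.09811401367188), 106.69242858886719) ((479.01275634765625, -248.08859252929688), 69.07235717773438)
board [ 216  172   51   29 1151] [240.65421373 186.20417029]
fit@12 ((482.8212890625, -246.97787475585938), (134.3531494140625, 135.28244018554688), 35.89760971069336) ((482.992919921875, -247.5120086669922), 69.192626953125)
(array([ 478.20286276, -249.870729  ,    6.53709298]), np.float64(0.2691429003392242))
jar [ 674.47144396 -176.92310774   57.        ]
```

```bash
cat >> h.py <<'E'
from scipy.spatial.transform import Rotation as Ro
def plan(pos,yaw=None,s=None):
    """shift in current tool axes to bring measured TCP to pos; yaw=jaw axis world angle deg (mod 60 unless exact)"""
    s=s or status.read_state();R=Ro.from_quat(s['ee_rot']).as_matrix()
    d=R.T@(np.asarray(pos,float)-s['position'])
    z=R[:,2];cur=np.degrees(np.arctan2(z[1],z[0]))
    print('clk',round(s['clock'],2),'pos',s['position'].round(1),'jaw',round(cur,1),'down',R[:,0].round(3),'w',round(s['gripper_width'],1),'F',s['contact_force'].round(1),'j6',round(s['joints'][5],2))
    print('shift',d.round(1),end=' ')
    if yaw is not None:
        for k in range(-3,4):
            y=yaw+60*k-cur; y=(y+180)%360-180
            print('spin',round(-y,1),end=' | ')
    print()
E
python3 -c "
from h import *
plan([674,112,230],14.6)
s=status.read_state();print(Ro.from_quat(s['ee_rot']).as_matrix().round(3))"
```

```text
clk 0.15 pos [166.5 602.  230.5] jaw -105.5 down [-0.    -0.002 -1.   ] w 85.5 F [ 0.3 -0.2 -0.3] j6 -0.26
shift [  1.1 619.8 336.9] spin 59.9 | spin -0.1 | spin -60.1 | spin -120.1 | spin 179.9 | spin 119.9 | spin 59.9 | 
[[-0.     0.964 -0.267]
 [-0.002 -0.267 -0.964]
 [-1.     0.     0.002]]
```

>>> apply_moves(
  targets="30 620 337 0 -1;30 620 337 0 -1;30 620 337 0 -1;30 620 337 0 -1;30 620 337 0 -1;30 620 337 0 -1;30 620 337 0 -1;30 620 337 0 -1;30 620 337 0 -1;30 620 337 0 -1",
)

```text
clock: 0.98
position: [467.0, 311.5, 213.5]
ee_rot: [-0.563, -0.428, 0.563, -0.428]
contact_force: [1.5, 1.0, -0.2]
gripper_width: 85.0
```

```bash
python3 -c "
from h import *
plan([674,112,200],14.6)"
```

```text
clk 0.98 pos [467.  311.5 213.5] jaw -105.4 down [-0. -0. -1.] w 85.0 F [ 1.5  1.  -0.2] j6 0.42
shift [ 13.4 252.6 137.2] spin 60.0 | spin -0.0 | spin -60.0 | spin -120.0 | spin 180.0 | spin 120.0 | spin 60.0 |
```

>>> apply_moves(
  targets="13 252 137 0 -1;13 252 137 0 -1;13 252 137 0 -1;13 252 137 0 -1;13 252 137 0 -1;13 252 137 0 -1;13 252 137 0 -1;13 252 137 0 -1;13 252 137 0 -1;13 252 137 0 -1",
)

```text
clock: 1.82
position: [672.1, 113.9, 199.9]
ee_rot: [-0.562, -0.428, 0.563, -0.428]
contact_force: [-0.6, 0.6, 0.8]
gripper_width: 84.8
```

```bash
python3 -c "
from h import *
snap('wrist','w1');snap('top','top1');snap('scene','scene1')
plan([674,112,200],14.6)"
```

```text
clk 1.97 pos [671.7 115.3 201.1] jaw -105.4 down [ 0.  0. -1.] w 85.7 F [-0.3  0.4 -0.8] j6 0.9
shift [1.1 3.1 2.5] spin 60.0 | spin 0.0 | spin -60.0 | spin -120.0 | spin -180.0 | spin 120.0 | spin 60.0 |
```

View pics/w1.png

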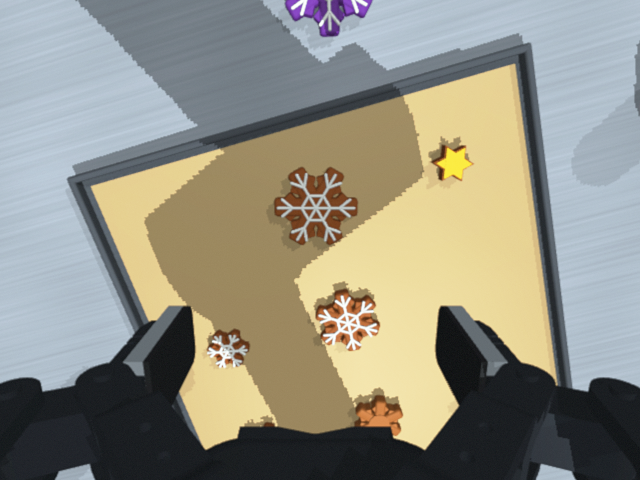

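The wrist view shows flake_68 at (316,205) with one bar along the jaw axis, flake_58 at (347,322), flake_38 at (228,349) and the star at (453,163). The purple look-alike is outside the tray at (328,10).

```bash
cat > mw.py <<'E'
from h import *
def hsv(d): return cv2.cvtColor(d['img'],cv2.COLOR_RGB2HSV)
def meas(d,p,r,star=False,z=19,zz=None):
    """silhouette of top outline: biscuit = brown high-sat or icing low-sat, seeded near p; returns pixel centroid of top (icing / yellow), world at z, angle"""
    h=hsv(d);H,S,V=[h[...,i].astype(int) for i in range(3)]
    q=np.zeros(h.shape[:2],np.uint8);cv2.circle(q,p,r,255,-1)
    m=((H>=22)&(S>150)&(V>140)) if star else (S<60)
    m=(m&(q>0)).astype(np.uint8)
    n,l,st,ce=cv2.connectedComponentsWithStats(m,connectivity=8)
    m=(np.isin(l,[i for i in range(1,n) if st[i,4]>=6])).astype(np.uint8)
    v,u=np.nonzero(m);P=np.c_[u,v].astype(np.float32)
    W=np.array([onz(d,a,z)[:2] for a in P],np.float32)
    c=W.mean(0);(cc,R)=cv2.minEnclosingCircle(W)
    w=W-c;rr=np.hypot(*w.T);a=np.arctan2(w[:,1],w[:,0]);wt=rr**2
    f=(np.exp(6j*a)*wt).sum()/wt.sum()
    px=P.mean(0)
    print(len(P),'px',px.round(1),'mean',c.round(1),'mec',np.round(cc,1),'R',round(R,1),'ang',round(np.degrees(np.angle(f))/6,1),round(abs(f),2))
    return px,c,np.array(cc)
E
python3 - <<'E'
from mw import *
w=dict(np.load('w1.npz'))
for n,p,r in(('68',(316,205),46),('58',(347,322),36),('38',(228,349),26)):
    print(n);a=meas(w,p,r)
print('star');b=meas(w,(453,163),22,True)
E
```

```text
68
1458 px [315.3 206.9] mean [676.6 111.9] mec [676.  111.9] R 31.6 ang 14.3 0.63
58
1003 px [347.8 322.5] mean [569.3 112. ] mec [569.2 112. ] R 27.3 ang -2.2 0.59
38
595 px [226.7 350.9] mean [571.1 223.7] mec [571.1 223.6] R 18.3 ang 18.4 0.53
star
590 px [454.  163.1] mean [681.3  -2.5] mec [681.3  -2.4] R 13.5 ang 13.3 0.4
```

```bash
python3 -c "
from h import *
plan([675,112,110],14.3)"
```

```text
clk 1.97 pos [671.7 115.3 201.1] jaw -105.4 down [ 0.  0. -1.] w 85.7 F [-0.3  0.4 -0.8] j6 0.9
shift [91.1  4.   2.3] spin 60.3 | spin 0.3 | spin -59.7 | spin -119.7 | spin -179.7 | spin 120.3 | spin 60.3 |
```

>>> apply_moves(
  targets="30 4 2.3 0 -1;60 4 2.3 0 -1;90 4 2.3 0 -1;90 4 2.3 0 -0.6;90 4 2.3 0 -0.6;90 4 2.3 0 -0.6;90 4 2.3 0 -0.6",
)

```text
clock: 2.55
position: [677.2, 111.7, 113.7]
ee_rot: [0.564, 0.428, -0.561, 0.429]
contact_force: [-0.7, -0.1, -0.4]
gripper_width: 68.5
```

```bash
python3 -c "
from h import *
snap('wrist','w2')
plan([675,112,110],14.3)"
```

```text
clk 2.6 pos [677.  111.6 113.5] jaw -105.4 down [ 0.005  0.001 -1.   ] w 68.1 F [-0.8 -0.8 -0.3] j6 0.9
shift [ 3.5 -2.1  0.1] spin 60.3 | spin 0.3 | spin -59.7 | spin -119.7 | spin -179.7 | spin 120.3 | spin 60.3 |
```

>>> apply_moves(
  targets="0 0 0 0 0;0 0 0 0 0;0 0 0 0 0;0 0 0 0 0;0 0 0 0 0;0 0 0 0 0",
)

```text
clock: 3.1
position: [675.7, 110.7, 110.6]
ee_rot: [-0.563, -0.428, 0.563, -0.428]
contact_force: [-0.2, 0.8, -0.2]
gripper_width: 42.9
```

```bash
python3 -c "
from h import *
snap('wrist','w3')
plan([675,112,110],14.3)"
```

```text
clk 3.15 pos [675.7 110.7 110.5] jaw -105.5 down [-0. -0. -1.] w 43.0 F [ 0.2 -0.6  0.1] j6 0.9
shift [ 0.5 -1.  -1.1] spin 60.2 | spin 0.2 | spin -59.8 | spin -119.8 | spin -179.8 | spin 120.2 | spin 60.2 |
```

View pics/w2.png

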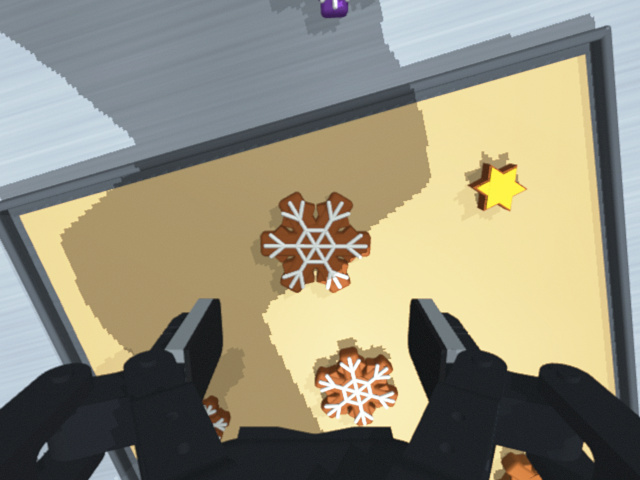

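View pics/w3.png

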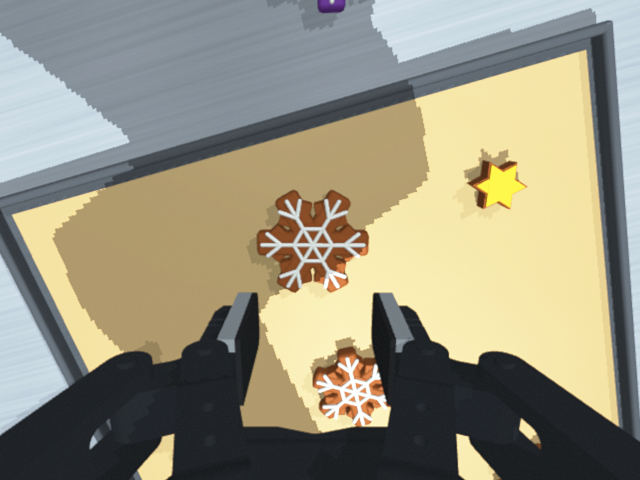

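```bash
for i in 1 2 3; do python3 - <<E
import cv2
a=cv2.imread('pics/w$i.png')[280:400,150:480];cv2.imwrite('pics/f$i.png',cv2.resize(a,None,fx=2.4,fy=2.4,interpolation=cv2.INTER_NEAREST))
E
done
python3 - <<'E'
from mw import *
cs=[('w1',(192,307),(438,307),85.4),('w2',(221,299),(410,299),68.3),('w3',(257,294),(373,294),43)]
for f,a,b,w in cs:
    d=dict(np.load(f+'.npz'));K=d['mtx'];T=d['world_from_camera']
    dep=K[0,0]*w/(b[0]-a[0])
    P=[(T@np.r_[dep*np.linalg.solve(K,[*x,1.]),1])[:3] for x in(a,b)]
    print(f,'camz',T[2,3].round(1),'tips',P[0].round(1),P[1].round(1),'mid',((P[0]+P[1])/2).round(1))
    m=meas(d,{'w1':(316,205),'w2':(316,243),'w3':(313,240)}[f],{'w1':46}.get(f,58))
E
```

```text
w1 camz 343.6 tips [692.2 152.5 213.9] [669.4  70.2 214. ] mid [680.8 111.3 214. ]
1458 px [315.3 206.9] mean [676.6 111.9] mec [676.  111.9] R 31.6 ang 14.3 0.63
w2 camz 257.8 tips [695.2 141.8 121.8] [677.1  76.  121.7] mid [686.1 108.9 121.8]
2463 px [315.4 244.5] mean [676.6 111.6] mec [676. 112.] R 31.8 ang 14.3 0.63
w3 camz 254.4 tips [690.6 128.7 114.6] [679.2  87.3 114.6] mid [684.9 108.  114.6]
2522 px [312.8 243.5] mean [676.5 111.6] mec [676.  112.1] R 31.8 ang 14.4 0.63
```

View pics/f2.png

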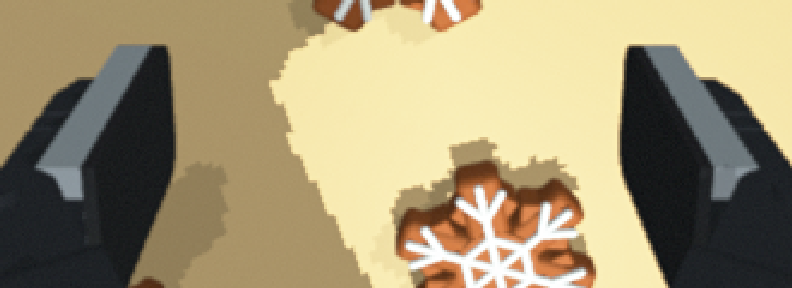

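```bash
python3 - <<'E'
from mw import *
a,b=[dict(np.load(f+'.npz')) for f in('w1','w3')]
p=meas(a,(316,205),46)[0];q=meas(b,(313,240),58)[0];print(tri(a,p,b,q))
t=dict(np.load('top0.npz'))
print('with top',tri(t,(278.2,216.3),b,q))
E
python3 -c "
from h import *
plan([676.4,111.8,10],14.4)"
```

```text
1458 px [315.3 206.9] mean [676.6 111.9] mec [676.  111.9] R 31.6 ang 14.3 0.63
2522 px [312.8 243.5] mean [676.5 111.6] mec [676.  112.1] R 31.8 ang 14.4 0.63
(array([676.39831455, 111.80687521,  17.62288506]), np.float64(0.3268896966706415))
with top (array([675.20591199, 111.75372915,  13.56323691]), np.float64(0.47458262758807807))
clk 3.15 pos [675.7 110.7 110.5] jaw -105.5 down [-0. -0. -1.] w 43.0 F [ 0.2 -0.6  0.1] j6 0.9
shift [100.5   0.4  -1.3] spin 60.1 | spin 0.1 | spin -59.9 | spin -119.9 | spin -179.9 | spin 120.1 | spin 60.1 |
```

>>> apply_moves(
  targets="10 0.5 -1.3 0 -0.9;20 0.5 -1.3 0 -0.9;35 0.5 -1.3 0 -0.9;50 0.5 -1.3 0 -0.9;65 0.5 -1.3 0 -0.9;75 0.5 -1.3 0 -0.9;80 0.5 -1.3 0 -0.9;80 0.5 -1.3 0 -0.9;80 0.5 -1.3 0 -0.9",
)

```text
clock: 3.9
position: [676.7, 111.9, 30.5]
ee_rot: [-0.563, -0.428, 0.563, -0.428]
contact_force: [0.0, -0.2, 0.6]
gripper_width: 81.1
```

```bash
python3 -c "
from mw import *
d=snap('wrist','w4')
plan([676.4,111.8,2.5],14.4)"
```

```text
clk 3.95 pos [677.1 112.1  31.2] jaw -105.4 down [ 0.001  0.    -1.   ] w 81.0 F [ 0.1 -0.2  0.5] j6 0.9
shift [28.7 -0.6  0.5] spin 60.2 | spin 0.2 | spin -59.8 | spin -119.8 | spin -179.8 | spin 120.2 | spin 60.2 |
```

View pics/w4.png

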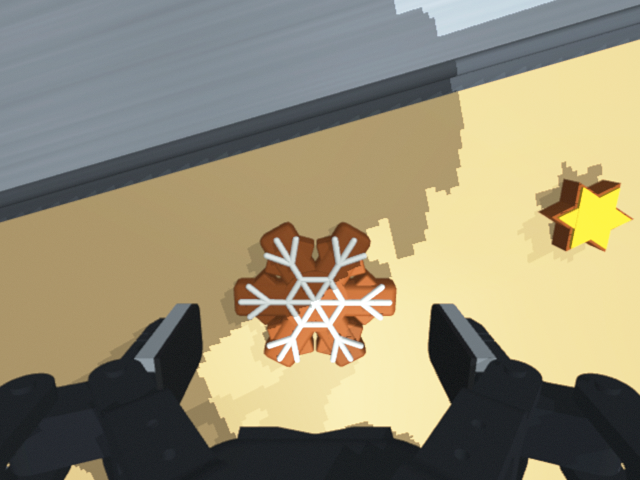

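```bash
python3 -c "
from mw import *
d=dict(np.load('w4.npz'));meas(d,(316,302),84)"
```

```text
4924 px [314.8 299.1] mean [676.9 111.7] mec [675.9 112.1] R 31.9 ang 14.3 0.62
```

>>> apply_moves(
  targets="10 -0.5 0.3 0 -0.9;20 -0.5 0.3 0 -0.9;26 -0.5 0.3 0 -0.9;28 -0.5 0.3 0 -0.9;28 -0.5 0.3 0 -0.9",
)

```text
clock: 4.37
position: [675.3, 111.5, 1.3]
ee_rot: [-0.562, -0.428, 0.563, -0.428]
contact_force: [-0.9, 1.2, 0.2]
gripper_width: 81.3
```

Now I'll close, then lift.

>>> apply_moves(
  targets="0 0 0 0 1;0 0 0 0 1;0 0 0 0 1;0 0 0 0 1;0 0 0 0 1;0 0 0 0 1",
)

```text
clock: 4.87
position: [676.5, 112.0, 3.4]
ee_rot: [0.563, 0.428, -0.562, 0.429]
contact_force: [-0.9, 1.4, 4.1]
gripper_width: 65.9
```

```bash
python3 -c "
from h import *
plan([676.4,111.8,150],14.4)"
```

```text
clk 4.87 pos [676.5 112.    3.4] jaw -105.4 down [ 0.001  0.    -1.   ] w 65.9 F [-0.9  1.4  4.1] j6 0.9
shift [-1.466e+02  1.000e-01  1.000e-01] spin 60.2 | spin 0.2 | spin -59.8 | spin -119.8 | spin -179.8 | spin 120.2 | spin 60.2 |
```

>>> apply_moves(
  targets="-5 0 0 0 1;-12 0 0 0 1;-25 0 0 0 1;-45 0 0 0 1;-70 0 0 0 1;-95 0 0 0 1;-110 0 0 0 1;-120 0 0 0 1;-120 0 0 0 1",
)

```text
clock: 5.62
position: [677.4, 112.1, 126.4]
ee_rot: [0.565, 0.428, -0.561, 0.429]
contact_force: [-0.4, 0.4, -0.9]
gripper_width: 66.0
```

```bash
python3 -c "
from h import *
snap('wrist','w5')
plan([481,-248,140],14.4)
snap('top','top2')"
```

```text
clk 5.67 pos [676.3 111.9 124.1] jaw -105.5 down [ 0.002  0.001 -1.   ] w 65.6 F [ 0.8 -0.1 -0.6] j6 0.9
shift [-16.7 -92.2 398.9] spin 60.1 | spin 0.1 | spin -59.9 | spin -119.9 | spin -179.9 | spin 120.1 | spin 60.1 |
```

View pics/w5.png

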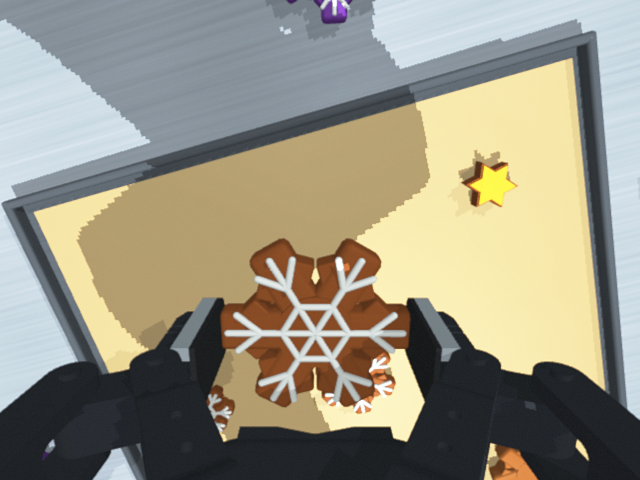

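>>> apply_moves(
  targets="-30 -92 399 0 1;-30 -92 399 0 1;-30 -92 399 0 1;-30 -92 399 0 1;-30 -92 399 0 1;-30 -92 399 0 1;-30 -92 399 0 1;-30 -92 399 0 1;-30 -92 399 0 1;-30 -92 399 0 1",
)

```text
clock: 6.55
position: [478.3, -249.8, 151.2]
ee_rot: [-0.562, -0.429, 0.564, -0.427]
contact_force: [0.9, -0.3, -0.4]
gripper_width: 65.9
```

>>> apply_moves(
  targets="0 0 0 0 1;0 0 0 0 1;0 0 0 0 1",
)

```text
clock: 6.8
position: [480.3, -248.2, 151.5]
ee_rot: [-0.562, -0.429, 0.563, -0.427]
contact_force: [0.9, 0.3, -0.5]
gripper_width: 65.9
```

```bash
python3 -c "
from h import *
snap('wrist','w6')
plan([481,-248,150],14.4)"
```

```text
clk 6.85 pos [ 480.8 -247.7  151.6] jaw -105.4 down [-0.002  0.001 -1.   ] w 65.4 F [-0.2  1.  -0.2] j6 1.48
shift [1.6 0.3 0.2] spin 60.2 | spin 0.2 | spin -59.8 | spin -119.8 | spin -179.8 | spin 120.2 | spin 60.2 |
```

View pics/w6.png

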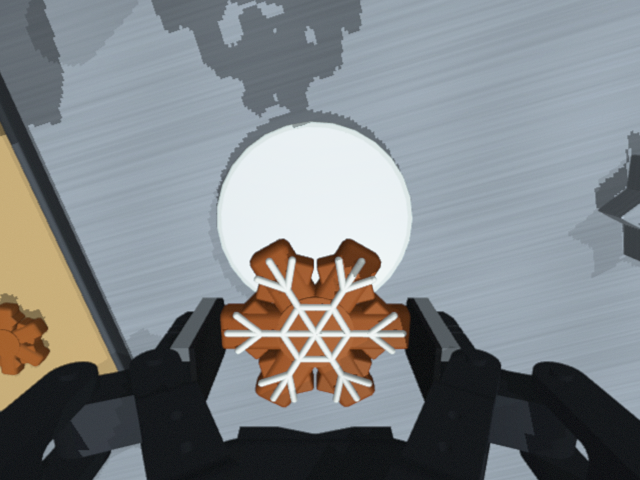

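```bash
cat > bd.py <<'E'
from mw import *
from scipy.optimize import least_squares
def board(d,zs=(12,),vmax=260):
    g=((d['img'].min(2)>215)*255).astype(np.uint8)
    cn=max(cv2.findContours(g,cv2.RETR_EXTERNAL,cv2.CHAIN_APPROX_NONE)[0],key=cv2.contourArea)[:,0]
    hull=cv2.convexHull(cn);
    P=[p for p in cn if p[1]<vmax and abs(cv2.pointPolygonTest(hull,(float(p[0]),float(p[1])),True))<1.5]
    for z in zs:
        W=np.array([onz(d,p,z)[:2] for p in P])
        r=least_squares(lambda q:np.hypot(W[:,0]-q[0],W[:,1]-q[1])-q[2],[480,-248,70],loss='soft_l1')
        print('board z',z,len(P),r.x.round(1),'rms',np.sqrt(np.mean(r.fun**2)).round(2))
    return r.x
E
python3 - <<'E'
from bd import *
d=dict(np.load('w6.npz'));board(d,(0,12))
g=d['img'];print(g[220,300],g[160,232],g[190,170])
# held flake at top height: tip=151+8.3, flake bottom = tip-4, top=+12
meas(d,(315,333),92,z=151+8+8)
d=dict(np.load('w5.npz'));meas(d,(315,333),92,z=124.5+8+8)
E
```

```text
board z 0 293 [ 479.  -247.8   71.1] rms 0.24
board z 12 293 [ 481.8 -248.6   68.3] rms 0.23
[235 241 244] [102 111 118] [157 169 181]
13212 px [315.1 342.3] mean [ 475.9 -247.2] mec [ 477.7 -247.7] R 36.1 ang -15.8 0.04
7719 px [321.5 335.6] mean [674.4 110.3] mec [673.3 113. ] R 35.0 ang 13.6 0.42
```

Run:
```python
from mw import *
d=dict(np.load('w6.npz'))
for z in(163,166,170): 
    p=onz(d,(315,333.5),z); R=Ro.from_quat(status.read_state()['ee_rot']).as_matrix(); print(z,p.round(1),(R.T@(p-[480.7,-248,151.6])).round(1))
plan([481.8,-248.6,7.5])
```

```text
163 [ 477.8 -247.7  163. ] [-11.4  -2.9   0.5]
166 [ 479.4 -248.1  166. ] [-14.4  -1.2   0.5]
170 [ 481.6 -248.7  170. ] [-18.4   1.    0.5]
clk 6.85 pos [ 480.8 -247.7  151.6] jaw -105.4 down [-0.002  0.001 -1.   ] w 65.4 F [-0.2  1.  -0.2] j6 1.48
shift [144.1   1.5   0.6]
```

>>> apply_moves(
  targets="20 1.5 0.6 0 1;45 1.5 0.6 0 1;75 1.5 0.6 0 1;100 1.5 0.6 0 1;118 1.5 0.6 0 1;126 1.5 0.6 0 1;130 1.5 0.6 0 1;130 1.5 0.6 0 1;130 1.5 0.6 0 1;130 1.5 0.6 0 1",
)

```text
clock: 7.68
position: [483.4, -249.3, 23.9]
ee_rot: [0.563, 0.428, -0.562, 0.429]
contact_force: [1.0, 0.2, -0.3]
gripper_width: 66.1
```

```bash
python3 -c "
from bd import *
plan([481.8,-248.6,8])
d=snap('wrist','w7')
d=snap('scene','scene7')
plan([481.8,-248.6,8])
c=d['img'][120:240,180:320];cv2.imwrite('pics/c7.png',cv2.resize(cv2.cvtColor(c,cv2.COLOR_RGB2BGR),None,fx=5,fy=5,interpolation=cv2.INTER_CUBIC))
"
```

```text
clk 7.68 pos [ 483.4 -249.3   23.9] jaw -105.4 down [ 0.003 -0.001 -1.   ] w 66.1 F [ 1.   0.2 -0.3] j6 1.48
shift [15.9 -1.7 -0.2] 
clk 7.78 pos [ 483.  -249.4   23.8] jaw -105.4 down [ 0.002 -0.001 -1.   ] w 65.8 F [ 0.6 -0.8  0.4] j6 1.48
shift [15.8 -1.4 -0.4]
```

View pics/w7.png

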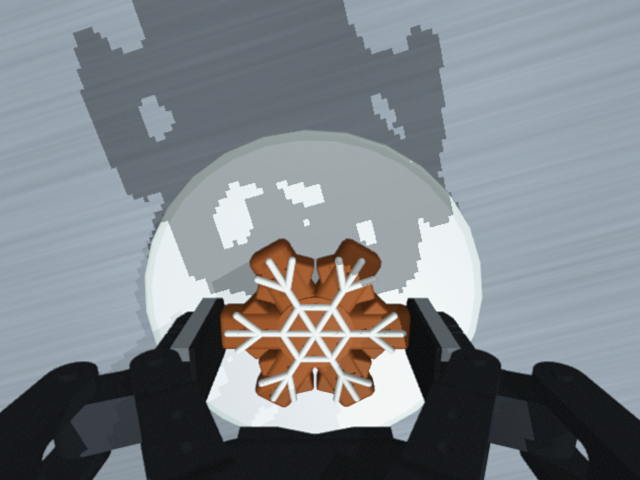

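View pics/c7.png

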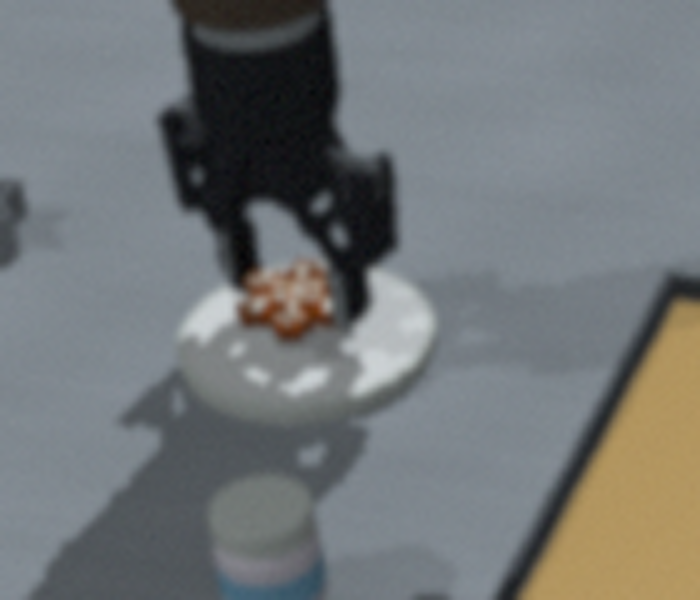

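>>> apply_moves(
  targets="5 -1 -0.3 0 1;9 -1 -0.3 0 1;12 -1 -0.3 0 1;13 -1 -0.3 0 1;13 -1 -0.3 0 1;13 -1 -0.3 0 1;13 -1 -0.3 0 1",
)

```text
clock: 8.37
position: [481.5, -248.8, 9.6]
ee_rot: [0.563, 0.428, -0.563, 0.428]
contact_force: [0.2, -0.5, 0.6]
gripper_width: 65.6
```

>>> apply_moves(
  targets="1 0 0 0 1;1 0 0 0 1;1 0 0 0 1",
)

```text
clock: 8.62
position: [481.4, -248.7, 8.6]
ee_rot: [0.563, 0.428, -0.563, 0.428]
contact_force: [-0.2, 0.8, -0.4]
gripper_width: 66.2
```

>>> apply_moves(
  targets="0.7 0 0 0 1;0.7 0 0 0 1;0.7 0 0 0 1",
)

```text
clock: 8.87
position: [481.5, -248.8, 8.3]
ee_rot: [0.563, 0.428, -0.563, 0.428]
contact_force: [-1.1, 0.7, 3.0]
gripper_width: 65.7
```

>>> apply_moves(
  targets="0.5 0 0 0 1;0.5 0 0 0 1;0.5 0 0 0 1",
)

```text
clock: 9.12
position: [481.5, -248.7, 8.3]
ee_rot: [0.563, 0.428, -0.563, 0.428]
contact_force: [-2.6, 1.7, 7.8]
gripper_width: 66.1
```

>>> apply_moves(
  targets="-0.3 0 0 0 -0.65;-0.3 0 0 0 -0.7;-0.3 0 0 0 -0.8;-0.3 0 0 0 -0.9;-0.3 0 0 0 -0.9;-0.3 0 0 0 -0.9;-5 0 0 0 -0.9;-15 0 0 0 -0.9;-25 0 0 0 -0.9;-25 0 0 0 -0.9",
)

```text
clock: 9.95
position: [483.2, -249.2, 35.2]
ee_rot: [0.564, 0.427, -0.561, 0.43]
contact_force: [-0.1, 0.4, 1.3]
gripper_width: 81.2
```

>>> apply_moves(
  targets="-30 0 0 0 -0.9;-60 0 0 0 -0.9;-90 0 0 0 -0.9;-105 0 0 0 -0.9;-115 0 0 0 -0.9;-115 0 0 0 -0.9;-115 0 0 0 -0.9;-115 0 0 0 -0.9",
)

```text
clock: 10.62
position: [480.3, -248.4, 146.0]
ee_rot: [-0.562, -0.429, 0.563, -0.427]
contact_force: [-0.6, -0.1, -0.6]
gripper_width: 81.0
```

```bash
python3 -c "
from bd import *
d=snap('wrist','w8')
plan([569,112,160],-2.2)
"
```

```text
clk 10.67 pos [ 480.3 -248.4  145.8] jaw -105.5 down [-0.003  0.001 -1.   ] w 81.4 F [-0.3 -0.7  0.1] j6 1.48
shift [ -14.2  -10.8 -371. ] spin 76.7 | spin 16.7 | spin -43.3 | spin -103.3 | spin -163.3 | spin 136.7 | spin 76.7 |
```

View pics/w8.png

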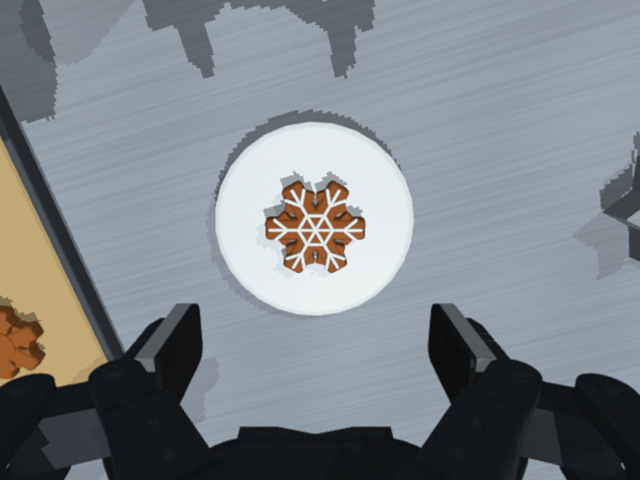

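```bash
cat > fk.py <<'E'
from bd import *
def brown(d,p,r,z):
    """outline of brown body -> hull -> min enclosing circle on plane z"""
    h=hsv(d);q=np.zeros(h.shape[:2],np.uint8);cv2.circle(q,p,r,255,-1)
    m=((h[...,1]>130)&(q>0)).astype(np.uint8)
    v,u=np.nonzero(m);W=np.array([onz(d,(a,b),z)[:2] for a,b in zip(u,v)],np.float32)
    (c,R)=cv2.minEnclosingCircle(W);print('brown mec',np.round(c,1),round(R,1),'mean',W.mean(0).round(1));return c
E
python3 - <<'E'
from fk import *
d=dict(np.load('w8.npz'))
board(d,(12,),330)
brown(d,(315,228),56,24)
print('hub',onz(d,(315.3,229.7),24).round(1))
E
```

```text
board z 12 529 [ 480.8 -248.6   67.3] rms 0.33
brown mec [ 482.4 -249.2] 33.4 mean [ 484.1 -249.5]
hub [ 481.3 -249.1   24. ]
```

>>> apply_moves(
  targets="-15 -11 -371 17 -0.9;-15 -11 -371 17 -0.9;-15 -11 -371 17 -0.9;-15 -11 -371 17 -0.9;-15 -11 -371 17 -0.9;-15 -11 -371 17 -0.9;-15 -11 -371 17 -0.9;-15 -11 -371 17 -0.9;-15 -11 -371 17 -0.9;-15 -11 -371 17 -0.7",
)

```text
clock: 11.5
position: [571.0, 117.2, 161.0]
ee_rot: [0.619, 0.342, -0.619, 0.342]
contact_force: [1.1, -0.9, -0.4]
gripper_width: 73.2
```

>>> apply_moves(
  targets="0 0 0 0 -0.7;0 0 0 0 -0.7;0 0 0 0 -0.7",
)

```text
clock: 11.75
position: [568.8, 110.5, 161.4]
ee_rot: [-0.619, -0.34, 0.621, -0.34]
contact_force: [-0.0, 0.5, -0.6]
gripper_width: 72.2
```

```bash
python3 -c "
from bd import *
d=snap('wrist','w9')
plan([569.3,112,60],-2.2)
u=proj(d,[569.3,112,19]).astype(int);print(u);meas(d,tuple(int(x) for x in u),45)
"
```

```text
clk 11.8 pos [568.9 110.3 161.7] jaw -122.6 down [-0.002 -0.001 -1.   ] w 72.8 F [-0.8  1.   0.6] j6 0.53
shift [101.7  -0.5  -1.8] spin 59.6 | spin -0.4 | spin -60.4 | spin -120.4 | spin 179.6 | spin 119.6 | spin 59.6 | 
[312 224]
1505 px [312.2 224.3] mean [569.6 111.9] mec [569.2 112.2] R 27.3 ang -2.2 0.61
```

View pics/w9.png

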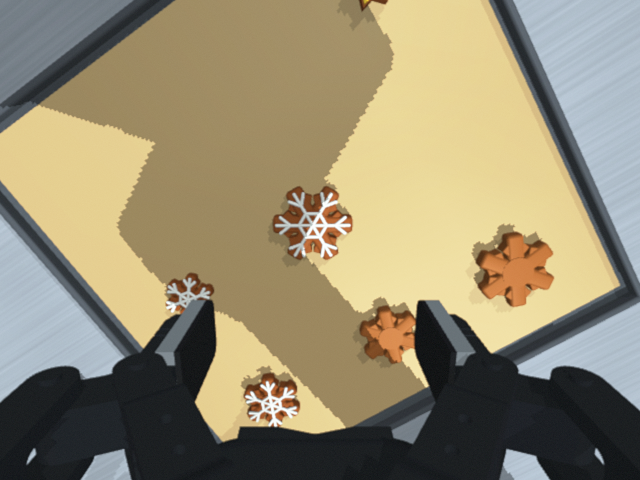

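>>> apply_moves(
  targets="20 -0.5 -1.8 -0.4 -0.7;50 -0.5 -1.8 -0.4 -0.7;85 -0.5 -1.8 -0.4 -0.7;115 -0.5 -1.8 -0.4 -0.7;130 -0.5 -1.8 -0.4 -0.7;135 -0.5 -1.8 -0.4 -0.7;135 -0.5 -1.8 -0.4 -0.7;135 -0.5 -1.8 -0.4 -0.7;135 -0.5 -1.8 -0.4 -0.7",
)

```text
clock: 12.55
position: [571.3, 113.6, 29.1]
ee_rot: [0.62, 0.342, -0.618, 0.343]
contact_force: [-0.2, 0.9, 0.9]
gripper_width: 72.4
```

```bash
python3 -c "
from bd import *
d=snap('wrist','w10')
plan([569.4,112,4.3],-2.2)
u=proj(d,[569.3,112,19]).astype(int);print(u);meas(d,tuple(int(x) for x in u),75)
"
```

```text
clk 12.6 pos [571.3 113.8  29.2] jaw -122.1 down [ 0.003  0.001 -1.   ] w 72.4 F [-0.2 -0.1  1.1] j6 0.54
shift [24.9 -0.7  2.6] spin 60.1 | spin 0.1 | spin -59.9 | spin -119.9 | spin -179.9 | spin 120.1 | spin 60.1 | 
[321 303]
4201 px [320.5 302.3] mean [569.8 111.9] mec [569.2 112.3] R 27.3 ang -2.2 0.61
```

>>> apply_moves(
  targets="8 -0.4 1.5 0 -0.7;16 -0.4 1.5 0 -0.7;22 -0.4 1.5 0 -0.7;25 -0.4 1.5 0 -0.7;25 -0.4 1.5 0 -0.7;25 -0.4 1.5 0 -0.7;25 -0.4 1.5 0 -0.7",
)

```text
clock: 13.18
position: [569.2, 112.6, 2.4]
ee_rot: [0.619, 0.343, -0.619, 0.343]
contact_force: [-0.6, -0.2, 0.0]
gripper_width: 72.6
```

```bash
python3 -c "
from bd import *
plan([569.4,112,4.3],-2.2)
"
```

```text
clk 13.18 pos [569.2 112.6   2.4] jaw -122.0 down [ 0. -0. -1.] w 72.6 F [-0.6 -0.2  0. ] j6 0.54
shift [-1.9  0.5  0.4] spin 60.2 | spin 0.2 | spin -59.8 | spin -119.8 | spin -179.8 | spin 120.2 | spin 60.2 |
```

>>> apply_moves(
  targets="-1.9 0.5 0.4 0 -0.65;-1.9 0.5 0.4 0 -0.6;-1.9 0.5 0.4 0 1;-1.9 0.5 0.4 0 1;-1.9 0.5 0.4 0 1;-1.9 0.5 0.4 0 1;-1.9 0.5 0.4 0 1;-1.9 0.5 0.4 0 1",
)

```text
clock: 13.85
position: [569.9, 112.1, 5.4]
ee_rot: [0.619, 0.343, -0.618, 0.343]
contact_force: [-0.3, 0.4, 5.6]
gripper_width: 55.9
```

>>> apply_moves(
  targets="-5 0 0 0 1;-12 0 0 0 1;-25 0 0 0 1;-45 0 0 0 1;-70 0 0 0 1;-100 0 0 0 1;-130 0 0 0 1;-150 0 0 0 1;-150 0 0 0 1;-150 0 0 0 1",
)

```text
clock: 14.68
position: [569.6, 112.2, 156.0]
ee_rot: [0.62, 0.342, -0.617, 0.342]
contact_force: [0.3, -0.3, -1.4]
gripper_width: 55.9
```

```bash
python3 -c "
from bd import *
snap('wrist','w11')
plan([481.4,-248.9,155],14.4)
"
```

```text
clk 14.73 pos [568.8 111.9 154.5] jaw -122.1 down [-0.     0.001 -1.   ] w 55.5 F [-1.4 -0.  -0.7] j6 0.54
shift [ -0.8 117.6 352.1] spin 43.5 | spin -16.5 | spin -76.5 | spin -136.5 | spin 163.5 | spin 103.5 | spin 43.5 |
```

View pics/w11.png

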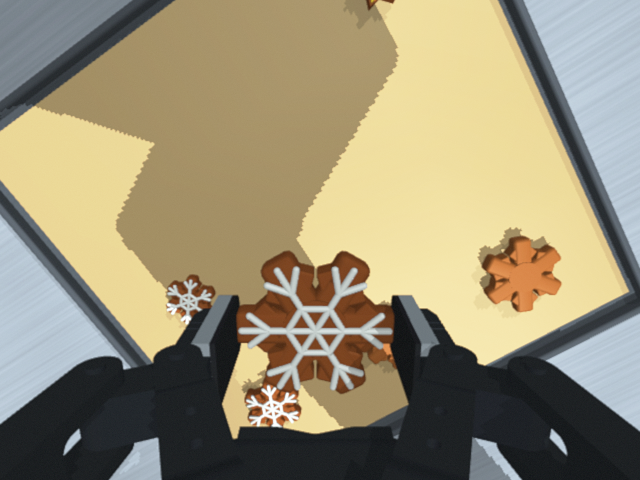

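```bash
cat >> fk.py <<'E'
def held(d,uv,tcp,dz,q):
    p=onz(d,uv,tcp[2]+dz);print('hub in tool',(Ro.from_quat(q).as_matrix().T@(p-tcp)).round(1))
E
python3 - <<'E'
from fk import *
d=dict(np.load('w11.npz'));s=status.read_state()
for dz in(13,14,15): held(d,(316,329.5),s['position'],dz,s['ee_rot'])
E
```

```text
hub in tool [-13.   -0.5  -0.4]
hub in tool [-14.    0.1  -0.4]
hub in tool [-15.    0.6  -0.4]
```

>>> apply_moves(
  targets="0 118 352 -16.5 1;0 118 352 -16.5 1;0 118 352 -16.5 1;0 118 352 -16.5 1;0 118 352 -16.5 1;0 118 352 -16.5 1;0 118 352 -16.5 1;0 118 352 -16.5 1;0 118 352 -16.5 1;0 118 352 -16.5 1",
)

```text
clock: 15.57
position: [479.4, -253.9, 152.4]
ee_rot: [-0.563, -0.427, 0.566, -0.425]
contact_force: [0.2, 0.5, -0.6]
gripper_width: 56.0
```

>>> apply_moves(
  targets="0 0 0 0 1;0 0 0 0 1;0 0 0 0 1;0 0 0 0 1",
)

```text
clock: 15.9
position: [482.7, -247.8, 154.0]
ee_rot: [-0.562, -0.429, 0.563, -0.428]
contact_force: [0.3, 0.1, 0.0]
gripper_width: 55.9
```

```bash
python3 -c "
from fk import *
plan([481.4,-248.9,22],14.4)
"
```

```text
clk 15.9 pos [ 482.7 -247.8  154. ] jaw -105.4 down [-0.001  0.    -1.   ] w 55.9 F [0.3 0.1 0. ] j6 1.48
shift [132.   -0.8   1.4] spin 60.2 | spin 0.2 | spin -59.8 | spin -119.8 | spin -179.8 | spin 120.2 | spin 60.2 |
```

>>> apply_moves(
  targets="20 -0.8 1.4 0 1;45 -0.8 1.4 0 1;75 -0.8 1.4 0 1;97 -0.8 1.4 0 1;112 -0.8 1.4 0 1;120 -0.8 1.4 0 1;124 -0.8 1.4 0 1;126 -0.8 1.4 0 1;126 -0.8 1.4 0 1;126 -0.8 1.4 0 1",
)

```text
clock: 16.73
position: [482.1, -250.2, 29.3]
ee_rot: [0.563, 0.427, -0.563, 0.428]
contact_force: [0.3, 0.1, 0.1]
gripper_width: 55.9
```

>>> apply_moves(
  targets="0 0 0 0 1;0 0 0 0 1;0 0 0 0 1",
)

```text
clock: 16.98
position: [481.6, -250.3, 29.0]
ee_rot: [0.563, 0.427, -0.563, 0.428]
contact_force: [-0.8, 0.8, -0.1]
gripper_width: 55.7
```

```bash
python3 -c "
from fk import *
plan([481.4,-248.9,22],14.4)
"
```

```text
clk 16.98 pos [ 481.6 -250.3   29. ] jaw -105.6 down [ 0.001 -0.    -1.   ] w 55.7 F [-0.8  0.8 -0.1] j6 1.48
shift [ 7.  -0.6 -1.3] spin 60.0 | spin 0.0 | spin -60.0 | spin -120.0 | spin -180.0 | spin 120.0 | spin 60.0 |
```

>>> apply_moves(
  targets="2 -0.6 -0.9 0 1;4 -0.6 -0.9 0 1;5 -0.6 -0.9 0 1;5.5 -0.6 -0.9 0 1;5.5 -0.6 -0.9 0 1;5.5 -0.6 -0.9 0 1",
)

```text
clock: 17.48
position: [480.9, -249.2, 22.7]
ee_rot: [-0.563, -0.428, 0.563, -0.428]
contact_force: [0.8, 0.4, 0.5]
gripper_width: 55.6
```

>>> apply_moves(
  targets="0.8 0 0 0 1;0.8 0 0 0 1;0.8 0 0 0 1",
)

```text
clock: 17.73
position: [481.1, -249.2, 22.4]
ee_rot: [0.563, 0.428, -0.563, 0.428]
contact_force: [-1.0, 0.4, 3.4]
gripper_width: 55.7
```

>>> apply_moves(
  targets="0.5 0 0 0 1;0.5 0 0 0 1;0.5 0 0 0 1",
)

```text
clock: 17.98
position: [481.1, -249.2, 22.3]
ee_rot: [0.563, 0.428, -0.563, 0.428]
contact_force: [-0.4, 0.9, 6.1]
gripper_width: 56.0
```

Contact is at z=22.3, as predicted. I'll release and lift.

>>> apply_moves(
  targets="-0.3 0 0 0 -0.4;-0.3 0 0 0 -0.5;-0.3 0 0 0 -0.6;-0.3 0 0 0 -0.7;-0.3 0 0 0 -0.7;-0.3 0 0 0 -0.7;-5 0 0 0 -0.7;-15 0 0 0 -0.7;-25 0 0 0 -0.7;-25 0 0 0 -0.7",
)

```text
clock: 18.82
position: [482.8, -249.7, 49.3]
ee_rot: [0.564, 0.426, -0.562, 0.429]
contact_force: [0.6, 0.1, 0.2]
gripper_width: 72.4
```

>>> apply_moves(
  targets="-30 0 0 0 -0.7;-60 0 0 0 -0.7;-90 0 0 0 -0.7;-100 0 0 0 -0.7;-105 0 0 0 -0.7;-105 0 0 0 -0.7;-105 0 0 0 -0.7;-105 0 0 0 -0.7",
)

```text
clock: 19.48
position: [479.9, -248.8, 149.9]
ee_rot: [-0.562, -0.429, 0.564, -0.427]
contact_force: [-0.8, -0.3, 0.2]
gripper_width: 72.3
```

```bash
python3 -c "
from fk import *
d=snap('wrist','w12')
plan([458.5,223,165],-25)
c=d['img'][130:330,190:440];cv2.imwrite('pics/c12.png',cv2.resize(cv2.cvtColor(c,cv2.COLOR_RGB2BGR),None,fx=3,fy=3,interpolation=cv2.INTER_CUBIC))
"
```

```text
clk 19.53 pos [ 480.  -248.9  149.9] jaw -105.6 down [-0.003  0.001 -1.   ] w 72.5 F [-0.4 -0.5 -0.7] j6 1.48
shift [ -14.6 -147.4 -448.8] spin 99.4 | spin 39.4 | spin -20.6 | spin -80.6 | spin -140.6 | spin 159.4 | spin 99.4 |
```

View pics/c12.png

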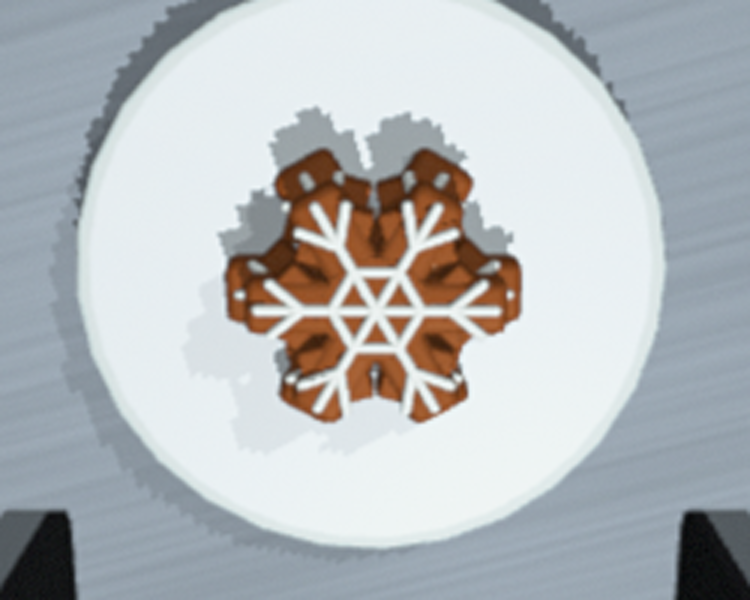

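```bash
python3 -c "
from fk import *
d=dict(np.load('w12.npz'));board(d,(12,),330)
print('hub58',onz(d,(190+375.5/3,130+311/3),36).round(1))
s=status.read_state();print(Ro.from_quat(s['ee_rot']).as_matrix()[:,1].round(2))
"
```

```text
board z 12 542 [ 481.6 -248.6   68.1] rms 0.29
hub58 [ 480.3 -249.3   36. ]
[ 0.96 -0.27 -0.  ]
```

>>> apply_moves(
  targets="-15 -147 -448 -20.6 -0.7;-15 -147 -448 -20.6 -0.7;-15 -147 -448 -20.6 -0.7;-15 -147 -448 -20.6 -0.7;-15 -147 -448 -20.6 -0.7;-15 -147 -448 -20.6 -0.7;-15 -147 -448 -20.6 -0.7;-15 -147 -448 -20.6 -0.7;-15 -147 -448 -20.6 -0.5;-15 -147 -448 -20.6 -0.5",
)

```text
clock: 20.37
position: [460.9, 168.6, 163.8]
ee_rot: [0.477, 0.522, -0.478, 0.521]
contact_force: [0.8, 0.5, -0.3]
gripper_width: 63.7
```

```bash
python3 -c "
from fk import *
plan([458.5,223,165],-25)
"
```

```text
clk 20.37 pos [460.9 168.6 163.8] jaw -84.9 down [-0.002 -0.001 -1.   ] w 63.7 F [ 0.8  0.5 -0.3] j6 0.98
shift [ -1.2   2.4 -54.4] spin 120.1 | spin 60.1 | spin 0.1 | spin -59.9 | spin -119.9 | spin -179.9 | spin 120.1 |
```

>>> apply_moves(
  targets="0 2.4 -30 0 -0.5;0 2.4 -54 0 -0.5;0 2.4 -54 0 -0.5;0 2.4 -54 0 -0.5;0 2.4 -54 0 -0.5;0 2.4 -54 0 -0.5",
)

```text
clock: 20.87
position: [459.4, 219.7, 164.2]
ee_rot: [0.477, 0.521, -0.478, 0.521]
contact_force: [0.5, -0.7, -0.3]
gripper_width: 64.0
```

```bash
python3 -c "
from fk import *
d=snap('wrist','w13')
u=proj(d,[459,223,19]).astype(int);print(u);p=meas(d,tuple(int(x) for x in u),38)
plan([*p[1],30],-25)
"
```

```text
[309 223]
1199 px [309.3 222.7] mean [459.4 223.1] mec [459.1 222.9] R 22.9 ang -24.8 0.59
clk 20.92 pos [459.5 219.6 164.4] jaw -85.0 down [-0.001 -0.001 -1.   ] w 64.0 F [0.1 0.2 0.4] j6 0.89
shift [134.4   0.3  -3.6] spin 120.0 | spin 60.0 | spin -0.0 | spin -60.0 | spin -120.0 | spin 180.0 | spin 120.0 |
```

View pics/w13.png

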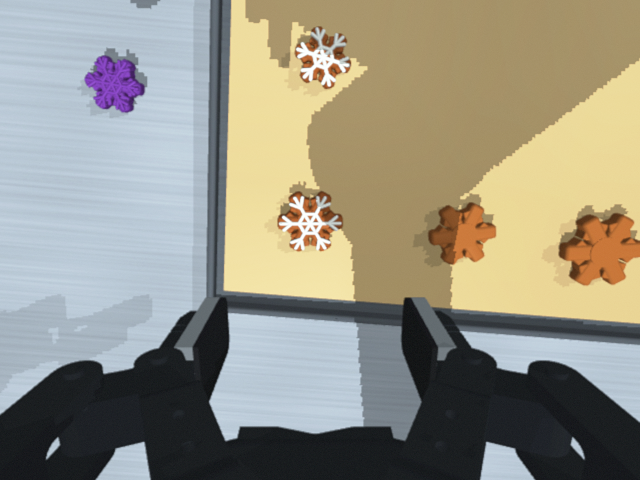

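>>> apply_moves(
  targets="20 0.3 -3.5 0 -0.4;50 0.3 -3.5 0 -0.4;85 0.3 -3.5 0 -0.4;110 0.3 -3.5 0 -0.4;125 0.3 -3.5 0 -0.4;132 0.3 -3.5 0 -0.4;136 0.3 -3.5 0 -0.4;136 0.3 -3.5 0 -0.4;136 0.3 -3.5 0 -0.4;136 0.3 -3.5 0 -0.4",
)

```text
clock: 21.75
position: [460.4, 224.9, 30.0]
ee_rot: [0.479, 0.521, -0.477, 0.522]
contact_force: [0.1, -0.6, 0.1]
gripper_width: 60.0
```

```bash
python3 -c "
from fk import *
d=snap('wrist','w14')
u=proj(d,[459.4,223,19]).astype(int);print(u);p=meas(d,tuple(int(x) for x in u),60)
plan([*p[1],6],-25)
"
```

```text
[318 303]
3431 px [318.5 302.1] mean [459.8 223. ] mec [459.2 223. ] R 23.0 ang -24.9 0.59
clk 21.8 pos [460.3 224.9  30. ] jaw -85.0 down [ 0.002  0.002 -1.   ] w 60.0 F [ 0.1 -0.5 -0.4] j6 0.89
shift [24.  -0.8  1.9] spin 120.0 | spin 60.0 | spin 0.0 | spin -60.0 | spin -120.0 | spin -180.0 | spin 120.0 |
```

View pics/w14.png

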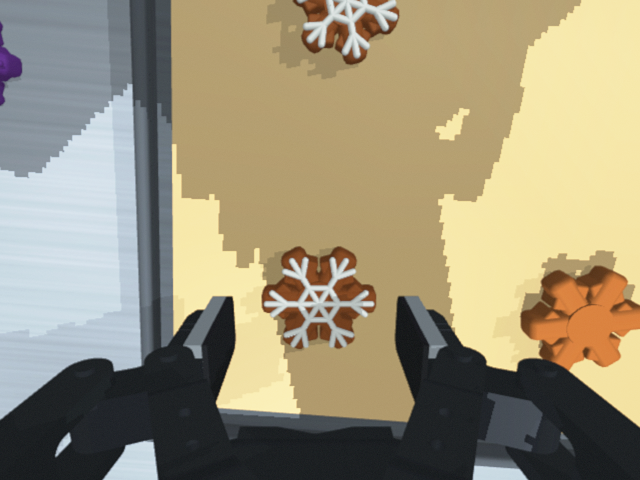

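>>> apply_moves(
  targets="8 -0.6 1.5 0 -0.4;15 -0.6 1.5 0 -0.4;20 -0.6 1.5 0 -0.4;22.5 -0.6 1.5 0 -0.4;22.5 -0.6 1.5 0 -0.4;22.5 -0.6 1.5 0 -0.4;22.5 -0.6 1.5 0 -0.4;22.5 -0.6 1.5 0 -0.4",
)

```text
clock: 22.47
position: [459.3, 223.0, 6.4]
ee_rot: [0.478, 0.522, -0.477, 0.522]
contact_force: [0.0, -0.6, -0.2]
gripper_width: 59.8
```

```bash
python3 -c "
from fk import *
plan([459.5,223,6],-25)
"
```

```text
clk 22.47 pos [459.3 223.    6.4] jaw -84.9 down [ 0.  0. -1.] w 59.8 F [ 0.  -0.6 -0.2] j6 0.89
shift [0.4 0.2 0. ] spin 120.1 | spin 60.1 | spin 0.1 | spin -59.9 | spin -119.9 | spin -179.9 | spin 120.1 |
```

>>> apply_moves(
  targets="0 0 0 0 -0.3;0 0 0 0 1;0 0 0 0 1;0 0 0 0 1;0 0 0 0 1;0 0 0 0 1;0 0 0 0 1",
)

```text
clock: 23.05
position: [459.3, 223.0, 7.0]
ee_rot: [0.478, 0.522, -0.477, 0.522]
contact_force: [-0.8, -0.8, 5.4]
gripper_width: 45.9
```

>>> apply_moves(
  targets="-5 0 0 0 1;-12 0 0 0 1;-25 0 0 0 1;-45 0 0 0 1;-70 0 0 0 1;-100 0 0 0 1;-130 0 0 0 1;-155 0 0 0 1;-155 0 0 0 1;-155 0 0 0 1",
)

```text
clock: 23.88
position: [459.7, 223.4, 163.3]
ee_rot: [0.479, 0.521, -0.476, 0.521]
contact_force: [0.0, -0.5, -1.1]
gripper_width: 45.5
```

```bash
python3 -c "
from fk import *
d=snap('wrist','w15')
plan([481.6,-248.8,160],14.4)
"
```

```text
clk 23.93 pos [458.8 222.8 161.7] jaw -85.0 down [ 0.     0.001 -1.   ] w 45.7 F [ 0.2 -0.3 -0.2] j6 0.89
shift [  1.2 -18.6 471.8] spin 80.6 | spin 20.6 | spin -39.4 | spin -99.4 | spin -159.4 | spin 140.6 | spin 80.6 |
```

View pics/w15.png

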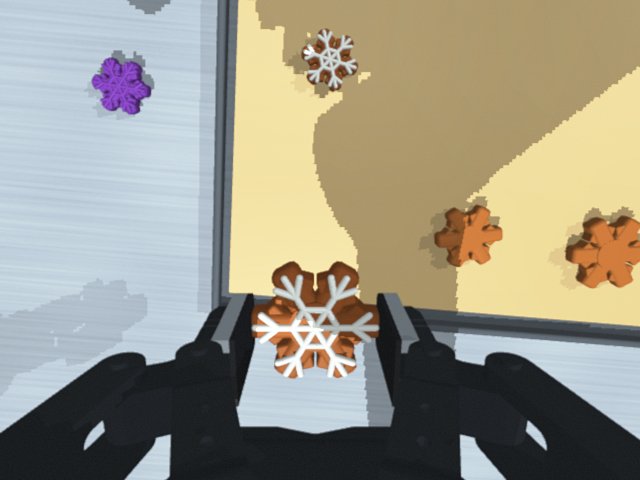

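Run:
```python
from fk import *
d=dict(np.load('w15.npz'));s=status.read_state()
held(d,(315.2,326.5),s['position'],12,s['ee_rot'])
```

```text
hub in tool [-12.    0.5  -0.1]
```

>>> apply_moves(
  targets="0 -18.6 472 20.5 1;0 -18.6 472 20.5 1;0 -18.6 472 20.5 1;0 -18.6 472 20.5 1;0 -18.6 472 20.5 1;0 -18.6 472 20.5 1;0 -18.6 472 20.5 1;0 -18.6 472 20.5 1;0 -18.6 472 20.5 1;0 -18.6 472 20.5 1",
)

```text
clock: 24.77
position: [478.1, -195.2, 159.8]
ee_rot: [-0.562, -0.429, 0.563, -0.427]
contact_force: [1.5, 0.8, -0.1]
gripper_width: 45.7
```

Run:
```python
from fk import *
plan([481.6,-248.8,160],14.4)
```

```text
clk 24.77 pos [ 478.1 -195.2  159.8] jaw -105.5 down [-0.003  0.001 -1.   ] w 45.7 F [ 1.5  0.8 -0.1] j6 1.37
shift [-0.3 17.7 50.7] spin 60.1 | spin 0.1 | spin -59.9 | spin -119.9 | spin -179.9 | spin 120.1 | spin 60.1 |
```

>>> apply_moves(
  targets="0 12 35 0 1;0 17 50 0 1;0 17 50 0 1;0 17 50 0 1;0 17 50 0 1;0 17 50 0 1",
)

```text
clock: 25.27
position: [482.1, -244.9, 160.8]
ee_rot: [-0.562, -0.429, 0.563, -0.428]
contact_force: [0.1, -0.5, -0.1]
gripper_width: 45.6
```

Run:
```python
from fk import *
plan([481.6,-248.8,40],14.4)
```

```text
clk 25.27 pos [ 482.1 -244.9  160.8] jaw -105.4 down [-0.001  0.    -1.   ] w 45.6 F [ 0.1 -0.5 -0.1] j6 1.47
shift [120.8   0.7   3.9] spin 60.2 | spin 0.2 | spin -59.8 | spin -119.8 | spin -179.8 | spin 120.2 | spin 60.2 |
```

>>> apply_moves(
  targets="20 0.5 3.7 0 1;45 0.5 3.7 0 1;75 0.5 3.7 0 1;95 0.5 3.7 0 1;108 0.5 3.7 0 1;114 0.5 3.7 0 1;117 0.5 3.7 0 1;117 0.5 3.7 0 1;117 0.5 3.7 0 1;117 0.5 3.7 0 1",
)

```text
clock: 26.1
position: [482.8, -249.7, 45.4]
ee_rot: [0.563, 0.428, -0.562, 0.429]
contact_force: [0.1, -0.4, -0.4]
gripper_width: 45.6
```

>>> apply_moves(
  targets="0 0 0 0 1;0 0 0 0 1;0 0 0 0 1",
)

```text
clock: 26.35
position: [482.2, -249.8, 44.8]
ee_rot: [0.563, 0.428, -0.562, 0.428]
contact_force: [0.7, -0.1, -0.3]
gripper_width: 45.4
```

Run:
```python
from fk import *
plan([481.6,-248.8,37],14.4)
```

```text
clk 26.35 pos [ 482.2 -249.8   44.8] jaw -105.5 down [ 0.001 -0.    -1.   ] w 45.4 F [ 0.7 -0.1 -0.3] j6 1.48
shift [ 7.8 -0.8 -0.9] spin 60.1 | spin 0.1 | spin -59.9 | spin -119.9 | spin -179.9 | spin 120.1 | spin 60.1 |
```

>>> apply_moves(
  targets="2 -0.4 -0.8 0 1;4 -0.4 -0.8 0 1;6 -0.4 -0.8 0 1;7 -0.4 -0.8 0 1;7 -0.4 -0.8 0 1;7 -0.4 -0.8 0 1;7 -0.4 -0.8 0 1",
)

```text
clock: 26.93
position: [481.8, -248.9, 37.2]
ee_rot: [-0.563, -0.428, 0.563, -0.428]
contact_force: [-0.3, 0.3, -0.7]
gripper_width: 45.9
```

>>> apply_moves(
  targets="0.8 0 0 0 1;0.8 0 0 0 1;0.8 0 0 0 1",
)

```text
clock: 27.18
position: [481.8, -248.9, 36.5]
ee_rot: [0.563, 0.428, -0.563, 0.428]
contact_force: [-0.0, -0.4, -0.3]
gripper_width: 45.9
```

>>> apply_moves(
  targets="0.5 0 0 0 1;0.5 0 0 0 1;0.5 0 0 0 1",
)

```text
clock: 27.43
position: [481.9, -248.9, 36.0]
ee_rot: [0.563, 0.428, -0.563, 0.428]
contact_force: [0.2, -0.7, -0.0]
gripper_width: 45.6
```

>>> apply_moves(
  targets="0.6 0 0 0 1;0.6 0 0 0 1;0.6 0 0 0 1",
)

```text
clock: 27.68
position: [481.9, -248.9, 36.0]
ee_rot: [0.563, 0.428, -0.563, 0.428]
contact_force: [-1.4, 0.5, 4.7]
gripper_width: 45.8
```

>>> apply_moves(
  targets="0.5 0 0 0 1;0.5 0 0 0 1;0.5 0 0 0 1",
)

```text
clock: 27.93
position: [481.9, -248.9, 36.0]
ee_rot: [0.563, 0.428, -0.563, 0.429]
contact_force: [-1.8, 1.9, 8.1]
gripper_width: 45.6
```

>>> apply_moves(
  targets="-0.4 0 0 0 -0.15;-0.4 0 0 0 -0.25;-0.4 0 0 0 -0.35;-0.4 0 0 0 -0.45;-0.4 0 0 0 -0.45;-0.4 0 0 0 -0.45;-5 0 0 0 -0.45;-15 0 0 0 -0.45;-25 0 0 0 -0.45;-25 0 0 0 -0.45",
)

```text
clock: 28.77
position: [483.7, -249.4, 62.7]
ee_rot: [0.564, 0.427, -0.561, 0.43]
contact_force: [0.2, 0.5, 1.1]
gripper_width: 62.2
```

>>> apply_moves(
  targets="-30 0 0 0 -0.5;-60 0 0 0 -0.5;-80 0 0 0 -0.5;-90 0 0 0 -0.5;-95 0 0 0 -0.5;-95 0 0 0 -0.5;-95 0 0 0 -0.5;-95 0 0 0 -0.5",
)

```text
clock: 29.43
position: [480.8, -248.6, 153.3]
ee_rot: [-0.562, -0.429, 0.563, -0.427]
contact_force: [0.0, 0.3, -0.2]
gripper_width: 64.2
```

```bash
python3 -c "
from fk import *
d=snap('wrist','w16')
plan([571.1,223.7,165],18.2)
c=d['img'][130:330,190:440];cv2.imwrite('pics/c16.png',cv2.resize(cv2.cvtColor(c,cv2.COLOR_RGB2BGR),None,fx=3,fy=3,interpolation=cv2.INTER_CUBIC))
"
```

```text
clk 29.48 pos [ 480.9 -248.6  153.3] jaw -105.5 down [-0.003  0.001 -1.   ] w 64.3 F [-0.3  0.4 -0.4] j6 1.48
shift [ -11.6  -39.1 -479.3] spin 56.3 | spin -3.7 | spin -63.7 | spin -123.7 | spin 176.3 | spin 116.3 | spin 56.3 |
```

View pics/c16.png

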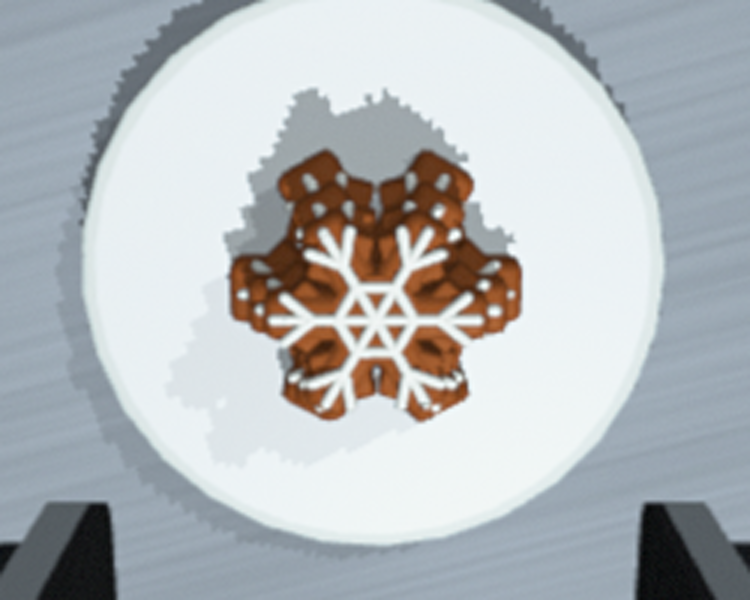

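```bash
python3 -c "
from fk import *
d=dict(np.load('w16.npz'))
print('hub48',onz(d,(190+376/3,130+320.5/3),48).round(1))
"
```

```text
hub48 [ 481.5 -249.2   48. ]
```

>>> apply_moves(
  targets="-10 -39 -479 -3.7 -0.5;-10 -39 -479 -3.7 -0.5;-10 -39 -479 -3.7 -0.5;-10 -39 -479 -3.7 -0.5;-10 -39 -479 -3.7 -0.5;-10 -39 -479 -3.7 -0.5;-10 -39 -479 -3.7 -0.5;-10 -39 -479 -3.7 -0.5;-10 -39 -479 -3.7 -0.3;-10 -39 -479 -3.7 -0.3",
)

```text
clock: 30.32
position: [559.4, 162.3, 162.4]
ee_rot: [-0.548, -0.446, 0.549, -0.446]
contact_force: [1.1, -0.1, -0.8]
gripper_width: 55.7
```

```bash
python3 -c "
from fk import *
plan([571.1,223.7,165],18.2)
"
```

```text
clk 30.32 pos [559.4 162.3 162.4] jaw -101.7 down [-0.002 -0.001 -1.   ] w 55.7 F [ 1.1 -0.1 -0.8] j6 0.81
shift [ -2.7  -1.  -62.5] spin 60.1 | spin 0.1 | spin -59.9 | spin -119.9 | spin -179.9 | spin 120.1 | spin 60.1 |
```

>>> apply_moves(
  targets="0 -1 -35 0 -0.3;0 -1 -60 0 -0.3;0 -1 -62 0 -0.3;0 -1 -62 0 -0.3;0 -1 -62 0 -0.3;0 -1 -62 0 -0.3",
)

```text
clock: 30.82
position: [571.1, 220.0, 162.9]
ee_rot: [-0.548, -0.446, 0.549, -0.446]
contact_force: [1.0, -0.4, -0.4]
gripper_width: 55.6
```

```bash
python3 -c "
from fk import *
d=snap('wrist','w17')
u=proj(d,[571.1,223.7,19]).astype(int);print(u);p=meas(d,tuple(int(x) for x in u),30)
plan([*p[1],30],18.2)
"
```

```text
[309 224]
934 px [309.6 224.6] mean [571.1 223.4] mec [571.  223.8] R 18.4 ang 18.5 0.55
clk 30.87 pos [571.2 219.9 163.2] jaw -101.8 down [-0.001 -0.001 -1.   ] w 55.5 F [0.2 0.1 0.3] j6 0.73
shift [133.2  -0.7  -3.6] spin 60.0 | spin -0.0 | spin -60.0 | spin -120.0 | spin 180.0 | spin 120.0 | spin 60.0 |
```

View pics/w17.png

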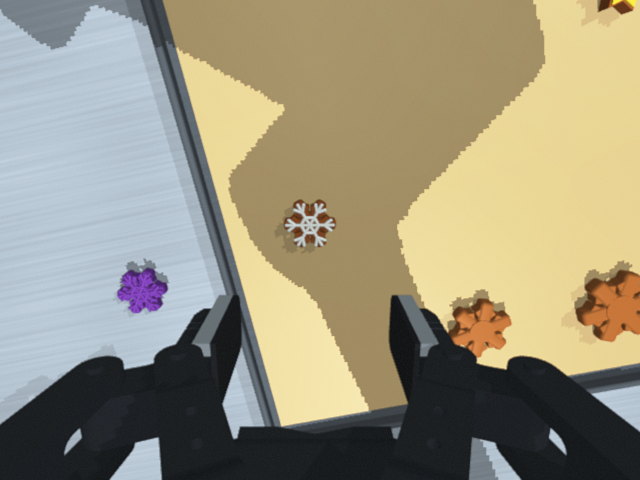

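>>> apply_moves(
  targets="20 -0.3 -3.6 0 -0.2;50 -0.3 -3.6 0 -0.2;85 -0.3 -3.6 0 -0.2;110 -0.3 -3.6 0 -0.2;125 -0.3 -3.6 0 -0.2;132 -0.3 -3.6 0 -0.2;136 -0.3 -3.6 0 -0.2;136 -0.3 -3.6 0 -0.2;136 -0.3 -3.6 0 -0.2;136 -0.3 -3.6 0 -0.2",
)

```text
clock: 31.7
position: [572.9, 225.2, 29.1]
ee_rot: [0.55, 0.446, -0.548, 0.446]
contact_force: [0.1, 0.5, 0.3]
gripper_width: 51.1
```

```bash
python3 -c "
from fk import *
d=snap('wrist','w18')
u=proj(d,[571.1,223.5,19]).astype(int);print(u);p=meas(d,tuple(int(x) for x in u),48)
plan([*p[1],7.4],18.4)
"
```

```text
[319 304]
2674 px [318.9 304.2] mean [571.4 223.7] mec [570.9 223.8] R 18.4 ang 18.4 0.56
clk 31.75 pos [572.8 225.2  29. ] jaw -101.8 down [ 0.002  0.002 -1.   ] w 50.8 F [ 0.2  0.3 -0.2] j6 0.73
shift [21.6 -1.1  1.8] spin 59.8 | spin -0.2 | spin -60.2 | spin -120.2 | spin 179.8 | spin 119.8 | spin 59.8 |
```

>>> apply_moves(
  targets="7 -0.6 1.5 0 -0.2;14 -0.6 1.5 0 -0.2;18 -0.6 1.5 0 -0.2;20 -0.6 1.5 0 -0.2;20 -0.6 1.5 0 -0.2;20 -0.6 1.5 0 -0.2;20 -0.6 1.5 0 -0.2;20 -0.6 1.5 0 -0.2",
)

```text
clock: 32.42
position: [571.3, 223.6, 7.8]
ee_rot: [0.549, 0.446, -0.548, 0.446]
contact_force: [0.1, 0.1, -0.0]
gripper_width: 51.4
```

>>> apply_moves(
  targets="0 0 0 0 -0.1;0 0 0 0 1;0 0 0 0 1;0 0 0 0 1;0 0 0 0 1;0 0 0 0 1;0 0 0 0 1",
)

```text
clock: 33.0
position: [571.5, 223.7, 8.2]
ee_rot: [0.549, 0.446, -0.548, 0.446]
contact_force: [-0.9, 0.3, 4.6]
gripper_width: 35.2
```

>>> apply_moves(
  targets="-5 0 0 0 1;-12 0 0 0 1;-25 0 0 0 1;-45 0 0 0 1;-70 0 0 0 1;-100 0 0 0 1;-130 0 0 0 1;-155 0 0 0 1;-155 0 0 0 1;-155 0 0 0 1",
)

```text
clock: 33.83
position: [571.6, 223.9, 164.6]
ee_rot: [0.55, 0.446, -0.547, 0.446]
contact_force: [-0.1, -0.1, -1.7]
gripper_width: 35.4
```

```bash
python3 -c "
from fk import *
d=snap('wrist','w19')
plan([481.6,-248.8,165],14.4)
"
```

```text
clk 33.88 pos [570.6 223.4 162.7] jaw -101.8 down [-0.     0.001 -1.   ] w 35.1 F [ 0.1  0.6 -0. ] j6 0.73
shift [ -2.6   9.3 480.4] spin 63.8 | spin 3.8 | spin -56.2 | spin -116.2 | spin -176.2 | spin 123.8 | spin 63.8 |
```

View pics/w19.png

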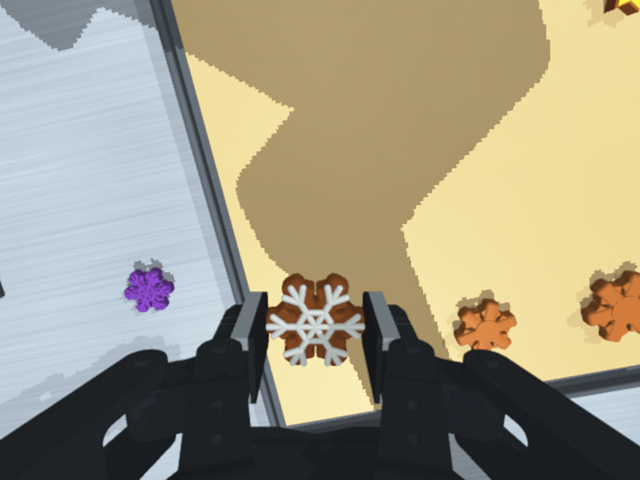

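Run:
```python
from fk import *
d=dict(np.load('w19.npz'));s=status.read_state()
held(d,(316,326),s['position'],10.8,s['ee_rot'])
```

```text
hub in tool [-10.8  -0.1  -0.1]
```

>>> apply_moves(
  targets="-3 9.3 480 3.8 1;-3 9.3 480 3.8 1;-3 9.3 480 3.8 1;-3 9.3 480 3.8 1;-3 9.3 480 3.8 1;-3 9.3 480 3.8 1;-3 9.3 480 3.8 1;-3 9.3 480 3.8 1;-3 9.3 480 3.8 1;-3 9.3 480 3.8 1",
)

```text
clock: 34.72
position: [492.2, -187.7, 163.6]
ee_rot: [-0.562, -0.429, 0.564, -0.427]
contact_force: [1.3, 0.8, -0.2]
gripper_width: 35.5
```

Run:
```python
from fk import *
plan([481.6,-248.8,165],14.4)
```

```text
clk 34.72 pos [ 492.2 -187.7  163.6] jaw -105.6 down [-0.003  0.001 -1.   ] w 35.5 F [ 1.3  0.8 -0.2] j6 1.36
shift [-1.4  6.2 61.7] spin 60.0 | spin 0.0 | spin -60.0 | spin -120.0 | spin -180.0 | spin 120.0 | spin 60.0 |
```

>>> apply_moves(
  targets="0 4 35 0 1;0 6 60 0 1;0 6 62 0 1;0 6 62 0 1;0 6 62 0 1;0 6 62 0 1;0 6 62 0 1",
)

```text
clock: 35.3
position: [483.4, -246.3, 164.8]
ee_rot: [-0.563, -0.428, 0.563, -0.428]
contact_force: [-0.2, 0.5, -0.7]
gripper_width: 35.6
```

Run:
```python
from fk import *
plan([481.6,-248.8,57],14.4)
```

```text
clk 35.3 pos [ 483.4 -246.3  164.8] jaw -105.5 down [-0.001  0.    -1.   ] w 35.6 F [-0.2  0.5 -0.7] j6 1.47
shift [107.8  -0.9   2.9] spin 60.1 | spin 0.1 | spin -59.9 | spin -119.9 | spin -179.9 | spin 120.1 | spin 60.1 |
```

>>> apply_moves(
  targets="20 -0.9 2.9 0 1;45 -0.9 2.9 0 1;70 -0.9 2.9 0 1;88 -0.9 2.9 0 1;100 -0.9 2.9 0 1;106 -0.9 2.9 0 1;108 -0.9 2.9 0 1;108 -0.9 2.9 0 1;108 -0.9 2.9 0 1;108 -0.9 2.9 0 1",
)

```text
clock: 36.13
position: [482.4, -249.9, 58.2]
ee_rot: [0.563, 0.427, -0.562, 0.428]
contact_force: [-0.5, -0.0, -0.2]
gripper_width: 35.3
```

>>> apply_moves(
  targets="0 0 0 0 1;0 0 0 0 1;0 0 0 0 1;0 0 0 0 1",
)

```text
clock: 36.47
position: [481.7, -250.0, 57.4]
ee_rot: [0.563, 0.428, -0.563, 0.428]
contact_force: [0.8, 0.0, -0.5]
gripper_width: 35.8
```

Run:
```python
from fk import *
plan([481.6,-248.9,50],14.4)
```

```text
clk 36.47 pos [ 481.7 -250.    57.4] jaw -105.6 down [ 0. -0. -1.] w 35.8 F [ 0.8  0.  -0.5] j6 1.48
shift [ 7.4 -0.4 -1. ] spin 60.0 | spin 0.0 | spin -60.0 | spin -120.0 | spin -180.0 | spin 120.0 | spin 60.0 |
```

>>> apply_moves(
  targets="2 0 -0.8 0 1;4 0 -0.8 0 1;6 0 -0.8 0 1;7 0 -0.8 0 1;7 0 -0.8 0 1;7 0 -0.8 0 1;7 0 -0.8 0 1",
)

```text
clock: 37.05
position: [481.8, -249.2, 50.1]
ee_rot: [-0.563, -0.428, 0.563, -0.428]
contact_force: [-0.2, 0.0, 0.0]
gripper_width: 35.0
```

>>> apply_moves(
  targets="0.8 0 0 0 1;0.8 0 0 0 1;0.8 0 0 0 1",
)

```text
clock: 37.3
position: [481.8, -249.2, 49.4]
ee_rot: [0.563, 0.428, -0.563, 0.428]
contact_force: [-0.1, -0.6, -0.2]
gripper_width: 35.4
```

>>> apply_moves(
  targets="0.6 0 0 0 1;0.6 0 0 0 1;0.6 0 0 0 1",
)

```text
clock: 37.55
position: [481.9, -249.2, 49.2]
ee_rot: [0.563, 0.428, -0.563, 0.428]
contact_force: [-1.4, 0.7, 3.6]
gripper_width: 35.2
```

>>> apply_moves(
  targets="0.3 0 0 0 1;0.3 0 0 0 1;0.1 0 0 0 0.1;0.1 0 0 0 0;0.1 0 0 0 -0.1;0.1 0 0 0 -0.2;0.1 0 0 0 -0.3;0.1 0 0 0 -0.3;0.1 0 0 0 -0.3;0.1 0 0 0 -0.3",
)

```text
clock: 38.38
position: [481.8, -249.1, 48.6]
ee_rot: [-0.563, -0.428, 0.563, -0.428]
contact_force: [0.1, 0.1, 0.6]
gripper_width: 55.4
```

>>> apply_moves(
  targets="-3 0 0 0 -0.3;-10 0 0 0 -0.3;-20 0 0 0 -0.3;-45 0 0 0 -0.3;-70 0 0 0 -0.3;-90 0 0 0 -0.3;-105 0 0 0 -0.3;-105 0 0 0 -0.3;-105 0 0 0 -0.3;-105 0 0 0 -0.3",
)

```text
clock: 39.22
position: [481.2, -248.9, 153.4]
ee_rot: [-0.563, -0.428, 0.563, -0.427]
contact_force: [-0.6, -0.4, -0.6]
gripper_width: 55.3
```

```bash
python3 -c "
from fk import *
d=snap('wrist','w20')
plan([681.3,-2.4,165],14)
c=d['img'][130:330,190:440];cv2.imwrite('pics/c20.png',cv2.resize(cv2.cvtColor(c,cv2.COLOR_RGB2BGR),None,fx=3,fy=3,interpolation=cv2.INTER_CUBIC))
"
```

```text
clk 39.27 pos [ 481.1 -248.9  152.9] jaw -105.6 down [-0.002  0.001 -1.   ] w 55.5 F [-0.8  0.5 -1. ] j6 1.48
shift [ -12.3  126.7 -291.2] spin 60.4 | spin 0.4 | spin -59.6 | spin -119.6 | spin -179.6 | spin 120.4 | spin 60.4 |
```

View pics/c20.png

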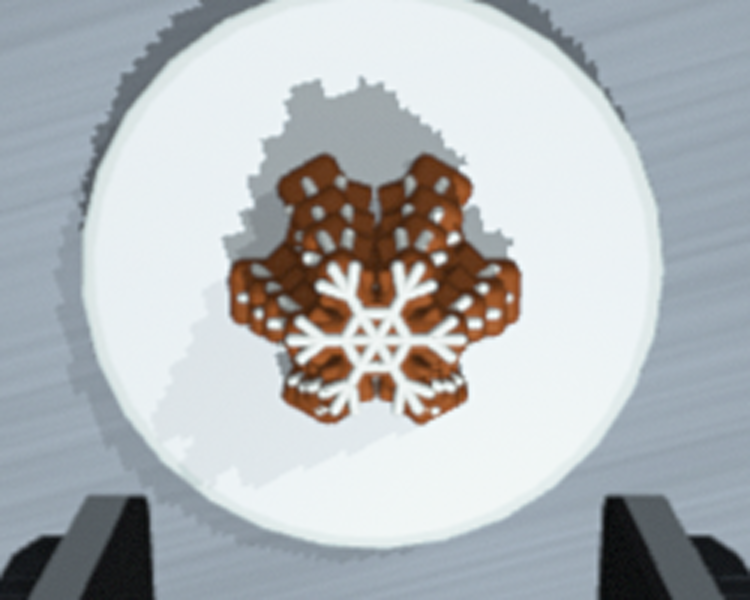

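```bash
python3 -c "
from fk import *
d=dict(np.load('w20.npz'))
print('hub38',onz(d,(190+376.5/3,130+340.5/3),60).round(1))
"
```

```text
hub38 [ 481.3 -249.5   60. ]
```

>>> apply_moves(
  targets="-12 127 -290 0.4 -0.3;-12 127 -290 0.4 -0.3;-12 127 -290 0.4 -0.3;-12 127 -290 0.4 -0.3;-12 127 -290 0.4 -0.3;-12 127 -290 0.4 -0.3;-12 127 -290 0.4 -0.3;-12 127 -290 0.4 -0.3;-12 127 -290 0.4 -0.3;-12 127 -290 0.4 -0.3",
)

```text
clock: 40.1
position: [681.7, -2.5, 163.2]
ee_rot: [-0.563, -0.427, 0.565, -0.426]
contact_force: [-1.5, -1.0, -0.4]
gripper_width: 55.4
```

>>> apply_moves(
  targets="0 0 0 0 -0.2;0 0 0 0 -0.2;0 0 0 0 -0.2;0 0 0 0 -0.2",
)

```text
clock: 40.43
position: [681.4, -4.9, 165.9]
ee_rot: [-0.565, -0.425, 0.565, -0.425]
contact_force: [0.3, 0.5, -0.2]
gripper_width: 51.2
```

```bash
python3 -c "
from fk import *
d=snap('wrist','w21')
u=proj(d,[681.3,-2.4,19]).astype(int);print(u);p=meas(d,tuple(int(x) for x in u),28,True)
plan([*p[1],30],13.5)
"
```

```text
[311 224]
621 px [310.9 224.1] mean [681.4  -2.1] mec [681.4  -2.1] R 13.1 ang 13.4 0.41
clk 40.48 pos [681.5  -4.8 166. ] jaw -106.0 down [ 0.  0. -1.] w 51.2 F [0.2 0.1 0.2] j6 1.06
shift [136.   -0.9  -2.5] spin 60.5 | spin 0.5 | spin -59.5 | spin -119.5 | spin -179.5 | spin 120.5 | spin 60.5 |
```

View pics/w21.png

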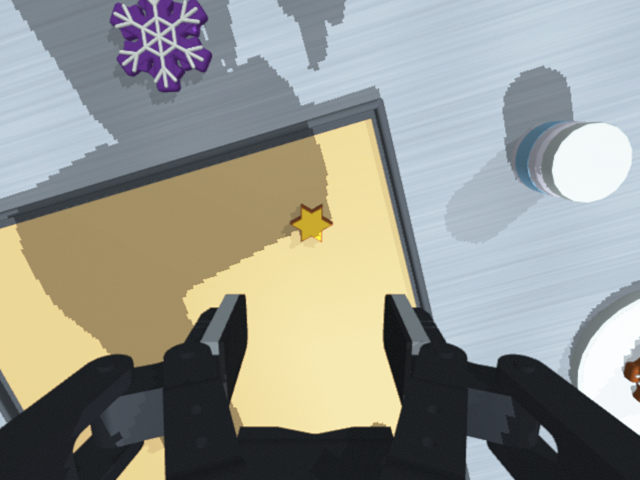

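>>> apply_moves(
  targets="20 -0.6 -2.3 0.5 -0.2;50 -0.6 -2.3 0.5 -0.2;85 -0.6 -2.3 0.5 -0.2;110 -0.6 -2.3 0.5 -0.2;125 -0.6 -2.3 0.5 -0.2;132 -0.6 -2.3 0.5 -0.25;136 -0.6 -2.3 0.5 -0.2;136 -0.6 -2.3 0.5 -0.2;136 -0.6 -2.3 0.5 -0.15;136 -0.6 -2.3 0.5 -0.15",
)

```text
clock: 41.32
position: [683.1, -1.4, 31.4]
ee_rot: [0.567, 0.423, -0.565, 0.424]
contact_force: [-0.6, 0.3, 0.1]
gripper_width: 48.8
```

```bash
python3 -c "
from fk import *
d=snap('wrist','w22')
u=proj(d,[681.4,-2.1,19]).astype(int);print(u);p=meas(d,tuple(int(x) for x in u),45,True)
plan([*p[1],8],13.4)
"
```

```text
[317 302]
1918 px [317.6 302.8] mean [681.2  -2.1] mec [681.2  -1.9] R 13.9 ang 13.1 0.42
clk 41.37 pos [683.   -1.3  31.3] jaw -106.5 down [ 0.003  0.    -1.   ] w 49.4 F [ 0.1 -0.1  0. ] j6 1.05
shift [23.3 -1.5  1.3] spin 60.1 | spin 0.1 | spin -59.9 | spin -119.9 | spin -179.9 | spin 120.1 | spin 60.1 |
```

View pics/w22.png

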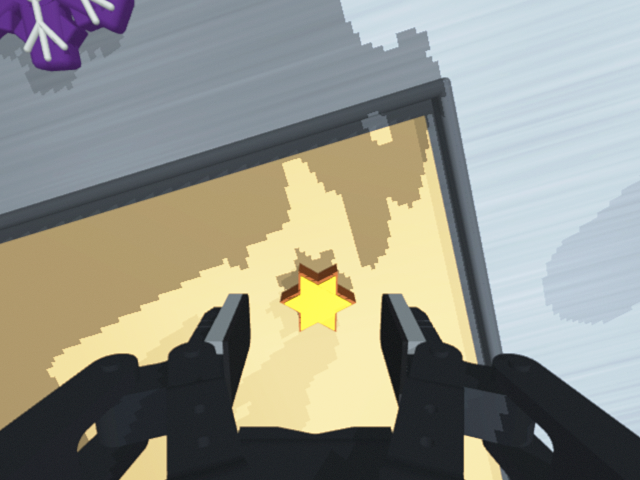

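>>> apply_moves(
  targets="7 -0.8 1.1 0 -0.15;14 -0.8 1.1 0 -0.15;19 -0.8 1.1 0 -0.15;21.5 -0.8 1.1 0 -0.15;21.5 -0.8 1.1 0 -0.15;21.5 -0.8 1.1 0 -0.15;21.5 -0.8 1.1 0 -0.15;21.5 -0.8 1.1 0 -0.15",
)

```text
clock: 42.03
position: [681.2, -2.2, 8.4]
ee_rot: [0.567, 0.423, -0.566, 0.423]
contact_force: [0.4, -0.2, -0.4]
gripper_width: 48.5
```

```bash
python3 -c "
from fk import *
plan([681.3,-2,8.2],13.4)
"
```

```text
clk 42.03 pos [681.2  -2.2   8.4] jaw -106.5 down [ 0.001  0.    -1.   ] w 48.5 F [ 0.4 -0.2 -0.4] j6 1.05
shift [ 0.2  0.  -0.2] spin 60.1 | spin 0.1 | spin -59.9 | spin -119.9 | spin -179.9 | spin 120.1 | spin 60.1 |
```

>>> apply_moves(
  targets="0 0 0 0 0;0 0 0 0 0.1;0 0 0 0 1;0 0 0 0 1;0 0 0 0 1;0 0 0 0 1;0 0 0 0 1;0 0 0 0 1",
)

```text
clock: 42.7
position: [681.3, -2.2, 8.7]
ee_rot: [0.567, 0.423, -0.566, 0.424]
contact_force: [-0.0, -0.4, 4.1]
gripper_width: 29.8
```

>>> apply_moves(
  targets="-5 0 0 0 1;-12 0 0 0 1;-25 0 0 0 1;-45 0 0 0 1;-70 0 0 0 1;-100 0 0 0 1;-130 0 0 0 1;-155 0 0 0 1;-155 0 0 0 1;-155 0 0 0 1",
)

```text
clock: 43.53
position: [681.9, -2.1, 166.5]
ee_rot: [0.568, 0.422, -0.565, 0.424]
contact_force: [-0.4, 0.1, -0.8]
gripper_width: 29.3
```

```bash
python3 -c "
from fk import *
d=snap('wrist','w23')
plan([481.7,-249.1,165],14.4)
"
```

```text
clk 43.58 pos [680.8  -2.2 164.3] jaw -106.5 down [ 0.001  0.001 -1.   ] w 29.4 F [ 0.2 -0.2 -1. ] j6 1.05
shift [  -1.2 -120.9  293.3] spin 59.1 | spin -0.9 | spin -60.9 | spin -120.9 | spin 179.1 | spin 119.1 | spin 59.1 |
```

View pics/w23.png

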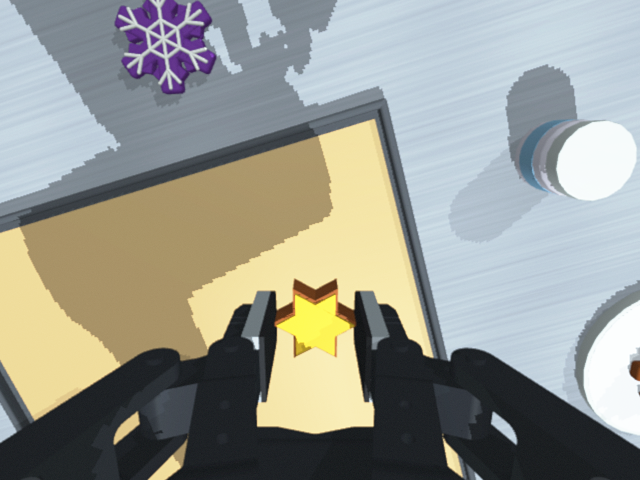

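Run:
```python
from fk import *
d=dict(np.load('w23.npz'));s=status.read_state()
p=meas(d,(316,325),45,True,z=s['position'][2]+10.3);held(d,p[0],s['position'],10.3,s['ee_rot'])
```

```text
2496 px [314.9 324.4] mean [681.1  -2. ] mec [680.9  -2. ] R 14.0 ang 13.6 0.42
hub in tool [-10.3   0.3  -0.3]
```

>>> apply_moves(
  targets="-3 -121 293 -0.9 1;-3 -121 293 -0.9 1;-3 -121 293 -0.9 1;-3 -121 293 -0.9 1;-3 -121 293 -0.9 1;-3 -121 293 -0.9 1;-3 -121 293 -0.9 1;-3 -121 293 -0.9 1;-3 -121 293 -0.9 1;-3 -121 293 -0.9 1",
)

```text
clock: 44.42
position: [480.1, -249.9, 165.3]
ee_rot: [-0.563, -0.428, 0.564, -0.426]
contact_force: [0.4, -0.1, -0.9]
gripper_width: 29.3
```

>>> apply_moves(
  targets="0 0 0 0 1;0 0 0 0 1;0 0 0 0 1;0 0 0 0 1;0 0 0 0 1",
)

```text
clock: 44.83
position: [482.3, -248.4, 165.9]
ee_rot: [-0.563, -0.428, 0.563, -0.428]
contact_force: [0.1, 0.2, -0.4]
gripper_width: 29.4
```

Run:
```python
from fk import *
plan([481.7,-249.1,70],14.4)
```

```text
clk 44.83 pos [ 482.3 -248.4  165.9] jaw -105.5 down [-0.  0. -1.] w 29.4 F [ 0.1  0.2 -0.4] j6 1.48
shift [95.9 -0.3  0.9] spin 60.1 | spin 0.1 | spin -59.9 | spin -119.9 | spin -179.9 | spin 120.1 | spin 60.1 |
```

>>> apply_moves(
  targets="20 -0.3 0.9 0 1;45 -0.3 0.9 0 1;65 -0.3 0.9 0 1;80 -0.3 0.9 0 1;90 -0.3 0.9 0 1;95 -0.3 0.9 0 1;96 -0.3 0.9 0 1;96 -0.3 0.9 0 1;96 -0.3 0.9 0 1;96 -0.3 0.9 0 1",
)

```text
clock: 45.67
position: [482.0, -249.9, 71.2]
ee_rot: [0.564, 0.427, -0.563, 0.428]
contact_force: [-0.5, 0.4, -0.6]
gripper_width: 29.3
```

>>> apply_moves(
  targets="0 0 0 0 1;0 0 0 0 1;0 0 0 0 1;0 0 0 0 1;0 0 0 0 1",
)

```text
clock: 46.08
position: [481.3, -249.8, 70.2]
ee_rot: [0.563, 0.428, -0.563, 0.428]
contact_force: [0.1, 0.7, 0.8]
gripper_width: 29.4
```

Run:
```python
from fk import *
plan([481.7,-249.1,62.5],14.4)
```

```text
clk 46.08 pos [ 481.3 -249.8   70.2] jaw -105.6 down [ 0. -0. -1.] w 29.4 F [0.1 0.7 0.8] j6 1.48
shift [ 7.7  0.2 -0.8] spin 60.0 | spin 0.0 | spin -60.0 | spin -120.0 | spin -180.0 | spin 120.0 | spin 60.0 |
```

>>> apply_moves(
  targets="2 0.2 -0.6 0 1;4 0.2 -0.6 0 1;6 0.2 -0.6 0 1;7 0.2 -0.6 0 1;7 0.2 -0.6 0 1;7 0.2 -0.6 0 1;7 0.2 -0.6 0 1",
)

```text
clock: 46.67
position: [481.7, -249.3, 63.1]
ee_rot: [-0.563, -0.428, 0.563, -0.428]
contact_force: [0.2, -0.3, -0.5]
gripper_width: 29.3
```

>>> apply_moves(
  targets="0.8 0 0 0 1;0.8 0 0 0 1;0.8 0 0 0 1",
)

```text
clock: 46.92
position: [481.7, -249.3, 62.3]
ee_rot: [-0.563, -0.428, 0.563, -0.428]
contact_force: [-0.6, -0.2, 0.8]
gripper_width: 29.7
```

>>> apply_moves(
  targets="0.6 0 0 0 1;0.6 0 0 0 1;0.6 0 0 0 1",
)

```text
clock: 47.17
position: [481.7, -249.3, 61.7]
ee_rot: [-0.563, -0.428, 0.563, -0.428]
contact_force: [-0.9, 0.3, -0.5]
gripper_width: 29.4
```

>>> apply_moves(
  targets="0.5 0 0 0 1;0.5 0 0 0 1;0.5 0 0 0 1",
)

```text
clock: 47.42
position: [481.7, -249.3, 61.7]
ee_rot: [0.563, 0.428, -0.563, 0.428]
contact_force: [-0.9, 0.4, 3.5]
gripper_width: 29.4
```

>>> apply_moves(
  targets="0.4 0 0 0 1;0.4 0 0 0 1;0.4 0 0 0 1",
)

```text
clock: 47.67
position: [481.8, -249.3, 61.6]
ee_rot: [0.563, 0.428, -0.563, 0.428]
contact_force: [-1.2, 0.9, 6.7]
gripper_width: 29.4
```

Contact is at z=61.7, as predicted. I'll release and rise.

>>> apply_moves(
  targets="-0.3 0 0 0 0.2;-0.3 0 0 0 0.1;-0.3 0 0 0 0;-0.3 0 0 0 -0.1;-0.3 0 0 0 -0.2;-0.3 0 0 0 -0.2;-0.3 0 0 0 -0.2;-0.3 0 0 0 -0.2;-0.3 0 0 0 -0.2",
)

```text
clock: 48.42
position: [481.7, -249.3, 61.1]
ee_rot: [-0.563, -0.428, 0.563, -0.428]
contact_force: [0.2, -0.7, 0.5]
gripper_width: 51.2
```

>>> apply_moves(
  targets="-3 0 0 0 -0.2;-10 0 0 0 -0.2;-20 0 0 0 -0.2;-45 0 0 0 -0.2;-70 0 0 0 -0.2;-90 0 0 0 -0.2;-105 0 0 0 -0.2;-105 0 0 0 -0.2;-105 0 0 0 -0.2;-105 0 0 0 -0.2",
)

```text
clock: 49.25
position: [481.1, -249.0, 165.9]
ee_rot: [-0.563, -0.428, 0.563, -0.427]
contact_force: [0.3, 0.0, -0.7]
gripper_width: 51.0
```

```bash
python3 -c "
from fk import *
d=snap('wrist','w24')
plan([481.7,-249,165])
p=proj(d,[481.5,-249.2,72]);print(p);m=meas(d,tuple(int(x) for x in p),35,True,z=72)
s=snap('scene','scene24')
c=np.hstack([cv2.resize(d['img'][130:330,190:440],None,fx=1.6,fy=1.6,interpolation=cv2.INTER_CUBIC),cv2.resize(s['img'][140:260,180:330],(400,320),interpolation=cv2.INTER_CUBIC)])
cv2.imwrite('pics/c24.png',cv2.cvtColor(c,cv2.COLOR_RGB2BGR))
"
```

```text
clk 49.3 pos [ 480.9 -249.   165.3] jaw -105.6 down [-0.002  0.001 -1.   ] w 51.3 F [ 0.3 -0.2 -0.9] j6 1.48
shift [ 0.3  0.8 -0.2] 
[314.74992384 242.94224944]
910 px [315.  241.8] mean [ 482.2 -249.5] mec [ 482.1 -249.5] R 13.5 ang 14.4 0.41
```

View pics/c24.png

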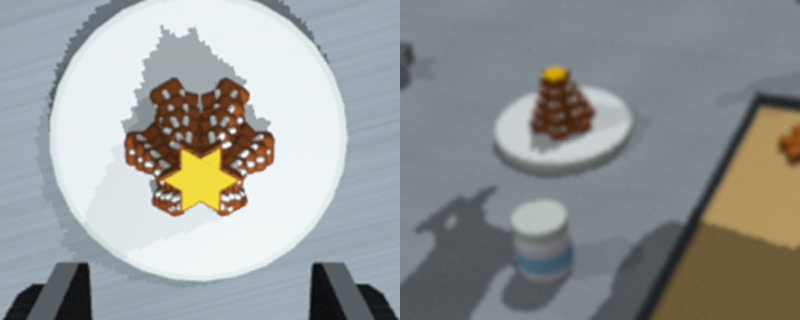

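>>> apply_moves(
  targets="-30 0 -30 0 -0.2;-60 0 -70 0 -0.2;-60 0 -110 0 -0.2;-60 0 -150 0 -0.2;-60 0 -190 0 -0.2;-60 0 -220 0 -0.2;-60 0 -220 0 -0.2;-60 0 -220 0 -0.2;-60 0 -220 0 -0.2",
)

```text
clock: 50.1
position: [540.2, -37.3, 225.1]
ee_rot: [-0.562, -0.428, 0.564, -0.427]
contact_force: [0.5, -1.0, -0.7]
gripper_width: 51.7
```

```bash
python3 -c "
from fk import *
d=snap('top','top24');s=snap('scene','scene25')
h=hsv(d);
plan([481.7,-249,165])
m=((h[...,0]>=20)&(h[...,0]<30)&(h[...,1]>165)&(h[...,2]>130));m[:, :430]=0
v,u=np.nonzero(m);print('star top',len(u),onz(d,(u.mean(),v.mean()),72).round(1))
"
```

```text
clk 50.2 pos [540.2 -38.2 225.6] jaw -105.6 down [-0.001 -0.    -1.   ] w 50.8 F [ 0.  -0.6  0. ] j6 1.07
shift [ 60.7   0.5 218.7] 
star top 96 [ 479.6 -248.5   72. ]
```

View pics/top24.png

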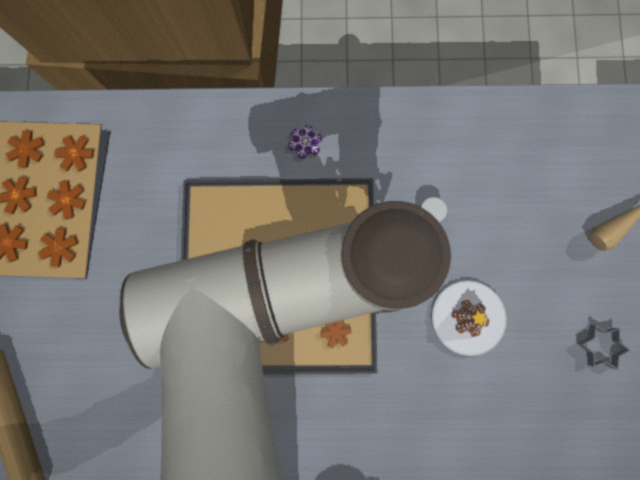

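View pics/scene25.png

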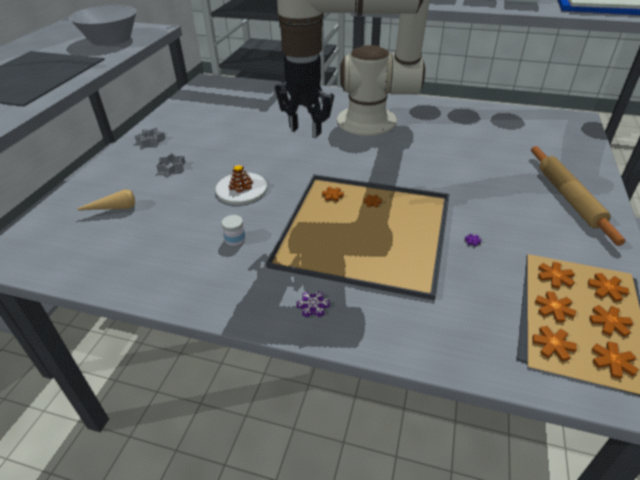

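The stack stands on the board at (241,180) in the scene view. The two plain ones, the jar and the purple ones are where they were.

```bash
python3 -c "
from h import *
print(job.job_done())"
```

```text
the job is handed in; nothing more can be done
None
```

The gingerbread tree is built and handed in. The iced 68, 58, 48 and 38 mm flakes are stacked flat on the middle of the board, largest at the bottom, with the yellow star on top. I gripped each piece tip to tip, lowered it in steps of under 1 mm until it touched (about 4–8 N), and let go before fetching the next. This took about 50 s of the 128 s.

**Centring:** seen from the wrist camera, the flake centres and the star lie within about 2 mm of each other and within about 1.5 mm of the board's centre. The top camera puts the star within 1 mm of the board's centre.

**Heights:** each piece touched down within about 0.5 mm of the height predicted from the stack below it.

**Left in place:** the last pictures show the two plain gingerbreads, the jar and the purple look-alikes still where they were. I compared these by eye and did not measure them.

**Readings that disagreed:**
- The top and wrist cameras differed by about 2–3 mm in x. I used the wrist camera throughout.
- Heights measured across the top and scene cameras were off by up to about 5 mm. Two wrist views of flake_68 gave its top at 17.6 mm against 19 mm expected.
- The gripper's opening read about 2–3 mm less than each piece's stated size.

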